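# Blank off the pressure tester and set its screen

## Task

Get the pressure tester on the bench ready for its leak check. Raise its stiff lid by the front lip until the screen stands at its reading angle, 110 degrees open (leaning back 20 degrees past upright); it stays where it is left, and do not press on the screen itself. Then turn the square brass plug in the test port clockwise until it goes snug: firm, but not forced. Leave the other things on the bench where they are.

Things in the scene. Friction and masses are not known exactly. Their poses are not given: they have to be found in the camera images.
- hinge_line (a point): Point on the lid's hinge line, 40 mm left of its middle, 72 mm above the bench. Axes: x level from the tester's front to its hinge, y left along the hinge, z up; they do not turn with the lid. The tester: grey case fixed on the bench right of the robot, 125 mm deep (x), 175 wide (y), 72 high to the rim, walls 4, its front to -x; front wall only 48 high from 66 mm left to 47 right of its middle.
- lid (a joint): Opening angle of the lid, rad: 0 shut, level on the rim; 1.57 upright; 1.92 (110 degrees) reading angle; 2.4 end stop. Starts 0 to 0.2. The stiff hinge holds any angle; 3 to 7 N at the lip move it. Plate 19 mm thick, 125 from hinge to front edge, inner face 1 mm off the hinge line. A lip juts 18 mm past its front over the middle 110 mm, 11 thick, flush with the inner face, nothing below it.
- screen (a point): Near the left end of the dark screen let in to the lid's inner face, 58 mm left of its middle. The screen: 68 mm (from 28 to 96 mm from the hinge) x 122 mm, 3 mm deeper than the frame round it. Do not press on it; the frame beyond it (the outer 29 mm of the lid) and the lip may be pushed. Turns with the lid.
- plug: Brass taper plug in the tester, under the lid. Its axis (z, pointing out) leans 30 degrees from vertical towards the tester's front, square to the sloping aluminium block it sits in. Square head 20 x 20 mm, from 10.5 to 27.5 mm along z from the origin, which lies on the axis; x, y square to the flats. Around its foot a round steel boss, 33 mm across, up to 8 mm along z (foot 42 mm across, 4 mm).
- bite (a joint): How far the plug's taper has been driven since it began to bite, rad: 0 while it turns easily (0.06 N m). Turning clockwise, seen on the head, it bites after 0.6 to 1.9 rad, different each time and at no fixed yaw, then takes 0.4 N m plus 2 N m for each rad; let go, it holds up to 0.2. Snug is 0.06 or more; above 0.4 it is forced. The plug does not move along its axis.
- water_bottle: Bottle with grey cap, 69 mm across, 177 mm high, standing beyond the tester's hinge side. Origin at the middle of its foot. Bystander.
- grease_jar: White jar with black lid, 64 mm across, 51 mm high, standing beyond the tester's hinge side. Origin at the middle of its foot. Bystander.
- nut: Steel hexagon nut, 27 mm across, 13 mm high, lying beyond the tester's hinge side. Origin at the middle of its underside. Bystander.
- press_hub (a point): Point on the bench under the wheel hub of the big green hand press left of the tester, fixed furniture. The hub is a solid block, about 100 x 110 mm, from 220 to 305 mm up; the ram's column stands 100 mm from it towards the tester. An arm that turns its shoulder too far to the left of the tester meets them (the 6-joint arm: when its first joint passes -1.38 rad).

How it is judged (in metres and radians):
On the way, in this order (a step that is already met when the one before it is completed fails the run):
1. the lid has been raised clear of the port (past 85 degrees) (value of joint lid above 1.48 rad), for 0.2 s.
2. the plug has gone snug (value of joint bite above 0.06 rad), for 0.2 s.
At the end, for the whole second after the job is handed in: The lid stands at rest at 110 degrees open, give or take 6 (1.815 to 2.025 rad), and the plug is snug (bite over 0.06 rad) (value of joint lid between 1.815 and 2.025 rad and velocity of joint lid between -0.02 and 0.02 rad/s and value of joint bite above 0.06 rad); the robot touches nothing.
It fails at once if the plug is forced (bite over 0.4 rad) (value of joint bite above 0.4 rad).
It fails at once if the screen glass is pressed with more than 3 N (contact force between screen and anything else above 3 N).
It fails at once if a bystander is moved by more than 25 mm (distance of any of water_bottle, grease_jar, nut from where it was at the start of the episode above 0.025 m).
It also fails if it takes over 64 s, if anything falls off the work surface, if the arm or the gripper's body presses on something with over 40 N, if the wrist force passes 120 N, or if a joint passes its speed limit or range.

## Robot

A 6-joint arm with a two-finger parallel gripper is mounted at the origin on the work surface; the furniture and walls round the work are solid. World frame = base frame: x ahead of the robot, y to its left, z up, the work surface at z = 0. Lengths are in mm, angles in rad, forces in N, time in s.
With the tool pointing down it reaches from about 275 to 1000 mm from the base axis. Payload 8.4 kg.
Tool frame: the origin (TCP) lies between the finger pads; the fingertips stand 8 mm ahead of it and the grasp point (between the pads) lies 11 mm behind it (tcp_to_tips is the distance from the TCP to the fingertips, in mm); z points along the fingers, y is the line along which they close (so a half turn about z gives the same grasp; the last joint's range is limited). The gripper opens to 85 mm and grips with 20 to 120 N. Pads are 22 mm wide; open, the fingers measure 114 mm over their backs; the gripper's body (76 mm by 85 mm) begins 54 mm behind the grasp point. The pads swing forward as they close: fully open they stand 13 mm farther back than shut.
Start: joints at [1.343, 0.353, 1.633, -0, 1.155, -0.002], TCP at [139.927, 609.137, 239.281] pointing down, gripper open.
Joint ranges: [-2.63, 2.63], [-0.92, 2.1], [0.06, 2.66], [-1.3, 4.44], [0, 2.69], [-3.02, 3.02]. Speed limits (rad/s): [2.22, 2.22, 2.79, 3.14, 3.14, 3.14].

## Interface

Orientations are given as [roll, pitch, yaw] about the fixed x, y, z axes, in that order (R = Rz(yaw) Ry(pitch) Rx(roll)).
In Python, from rig import * gives the robot as it stands.
- The arm moves only by the tool step_arm, never from a script. Its argument "motion" is a list of rows, each an object with "claw": the finger opening in mm, from 0 to 85.4; "delta_pos": the shift along the tool's x, y, z in mm, a list of three; "turn": the turn about the tool's z in rad. In form: [{"claw": claw, "delta_pos": [dx, dy, dz], "turn": turn}, ...]. A call has 1 to 8 rows; each row shifts and turns the commanded pose from where the row before left it, along the tool's axes as they then stand; what a row does not reach is not made up. A row lasts 1/12 s, in which the tool goes at most 41.7 mm and 7.16 degrees, less where a joint would pass 70% of its speed; a pose out of reach is approached as far as the arm can. A call is refused whole if a number of a shift passes 41.7 or a number of a turn 0.125, either way. A call with a gripper value outside its range is refused whole. The fingers move at their own pace and stop on an object; "force" is the grip in N (left out, the last holds). Time passes only in rows, so rows that do not move let the fingers close. It gives the time, the measured TCP pose, the force, the opening and the grip force at its end, in the units of the state.
- sense(): the state, without advancing time (a new reading comes with each control period).
- grab_frame(name): name is "scene" or "top" or "wrist"; returns a dict with "img" (420x560x3 uint8, red, green, blue), "vertical_fov" (degrees; the focal length in pixels is half the picture's height over the tangent of half this angle, whatever the lens; pixels are square), "cx", "cy" (the principal point, pixels), "R" (3x3) and "t" (3): a world point X has camera coordinates R X + t. Camera axes: x right, y down, z forward; pixel columns grow to the right and rows downward; lengths in mm; the calibration is good to about 2 mm. A picture is of the moment at which its call begins. There is no depth.
- sign_off(): hands the job in; it is judged then, once.
The state is a dict: "clock": time; "qpos": joint angles; "qvel": joint speeds; "joint_efforts": joint torques, N m; "eef_pos": TCP position; "tcp_rot": TCP orientation; "contact_force": force on the tool from outside, world axes, zero at the start; "wrist_torque": the same for the moment, N m; "opening": opening from 0.0 (shut) to 1.0 (fully open); "grasp_force": force on a finger pad.
Only numpy, scipy, OpenCV 4.12 (cv2) and the standard library are available. Lean on these libraries where they do the work, as an engineer would, in place of code of your own. Each camera call takes 0.05 s, during which the arm holds its last target. There are 200 camera calls.

## Working session

There is one attempt and no reset: what is moved stays moved. The work goes in short steps, Python scripts to look and compute and a tool call to move; the robot and the scene stay as the last step left them, time stands still between calls to the robot, and variables do not carry over. Pictures are saved under pics/ and viewed, at most 10 in all, crops included, and the job is handed in when it is done.

Besides the shell and the picture viewer there is one more tool, called after "Call:" by a JSON object that holds its "name" and its "arguments". step_arm: Moves the arm, as the interface text tells. Its arguments: {"type":"object","properties":{"motion":{"type":"array","items":{"type":"object","properties":{"claw":{"type":"number"},"delta_pos":{"type":"array","items":{"type":"number"}},"turn":{"type":"number"}}}},"force":{"type":"number"}},"required":["motion"]}

```bash
ls; mkdir -p pics
python3 - <<'E'
from rig import *
import cv2,pickle
d={}
for n in ["scene","top","wrist"]:
    f=grab_frame(n); d[n]=f; cv2.imwrite(f"pics/a_{n}.png",f["img"][:,:,::-1]); print(n,f["vertical_fov"],f["cx"],f["cy"],f["R"],f["t"])
pickle.dump(d,open("f.pkl","wb")); print(sense())
E
```

```text
pics
scene 52.787014967474434 279.7643907291905 202.68552908383384 [[ 0.94999874 -0.31221077 -0.00518051]
 [-0.25584067 -0.76874917 -0.58614866]
 [ 0.17901941  0.55816588 -0.81018696]] [-415.91230362   67.7570212   981.43223645]
top 53.78858653684921 278.4428762186562 218.4090694856568 [[ 0.00684632 -0.99996022  0.00571799]
 [-0.985487   -0.0077169  -0.1695754 ]
 [ 0.16961278 -0.00447404 -0.98550063]] [ -86.74871299  391.14490366 1232.84154479]
wrist 66.02884710256265 285.7111687722572 209.6334193184636 [[ 2.23529404e-01  9.74696744e-01 -9.29130390e-04]
 [ 9.34741417e-01 -2.14096030e-01  2.83586624e-01]
 [ 2.76212036e-01 -6.42584458e-02 -9.58946173e-01]] [-624.70987793  -37.63076201  378.88726228]
{'clock': 0.15, 'qpos': array([ 1.34260305e+00,  3.53491049e-01,  1.63393992e+00,  1.49189555e-05,
        1.15520892e+00, -2.43270277e-03]), 'qvel': array([ 1.24675672e-03, -1.34694232e-03, -3.26197055e-03,  9.92337656e-05,
       -1.29082722e-03, -4.98462785e-04]), 'joint_efforts': array([-1.02377580e-03, -6.05633569e+01, -3.42336953e+01, -1.42829963e-04,
        6.05071516e-03,  1.38872909e-05]), 'eef_pos': array([139.84221158, 608.80038564, 238.7429029 ]), 'tcp_rot': array([-3.14054546e+00, -1.61902877e-05,  2.91582604e+00]), 'contact_force': array([ 0.271232  ,  0.16020623, -0.328951  ]), 'wrist_torque': array([0.01956669, 0.04453048, 0.02801351]), 'grasp_force': 0.0, 'opening': 0.9962365054043713}
```

View pics/a_scene.png

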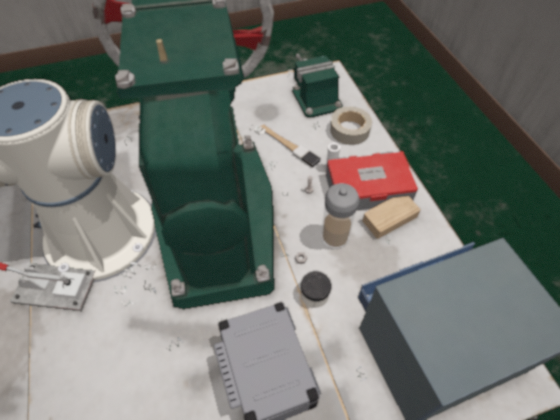

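View pics/a_top.png

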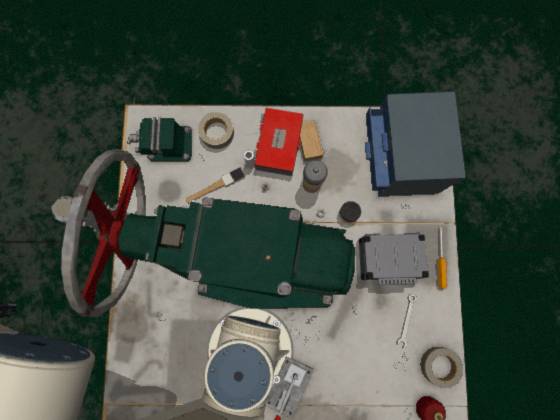

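The scene view shows the grey tester at about (268,363), lip on its left side at (228,375). In the top view the tester is at (393,258), lip at (397,282), with the jar at (350,211), bottle at (315,176) and nut at (321,213). Next I'll enlarge both views to get its corners.

Run:
```python
import cv2,pickle,numpy as np
d=pickle.load(open("f.pkl","rb"))
a=d["top"]["img"][215:305,340:450]; b=d["scene"]["img"][290:420,205:330]
A=cv2.resize(a,(440,360),interpolation=2); B=cv2.resize(b,(350,364),interpolation=2)[:360]
# 4x for a, 2.8x for b
cv2.imwrite("pics/b.png",np.hstack([A,B])[:,:,::-1])
```

```text
(no output)
```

View pics/b.png

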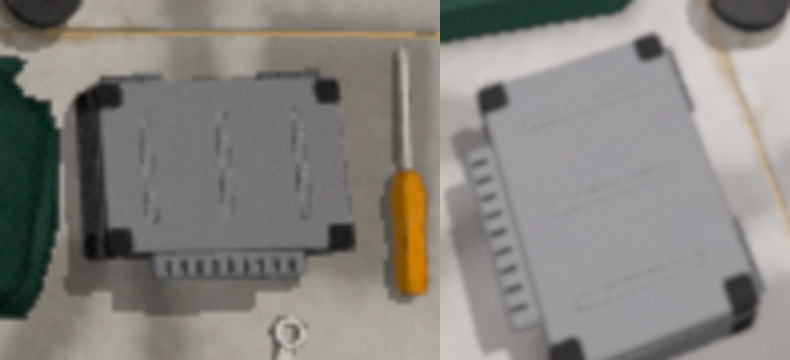

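Crop readings: top-view lid top-face corners, hinge-left (97,82), hinge-right (338,78), front-right (355,250), front-left (106,256), lip front (154,280) and (305,275). Scene-view corners: hinge-left (660,35), front-left (480,90), front-right (549,355). I'll fit the tester pose and lid angle to these.

```bash
cat > h.py <<'E'
import numpy as np, pickle
from scipy.optimize import least_squares
def proj(f,X):
    c=X@np.array(f["R"]).T+np.array(f["t"]); F=210/np.tan(np.radians(f["vertical_fov"]/2))
    return np.c_[f["cx"]+F*c[:,0]/c[:,2], f["cy"]+F*c[:,1]/c[:,2]]
def W(p,L):  # tester frame (origin hinge middle, z from bench) -> world
    c,s=np.cos(p[2]),np.sin(p[2]); L=np.asarray(L,float)
    return np.c_[p[0]+c*L[:,0]-s*L[:,1], p[1]+s*L[:,0]+c*L[:,1], L[:,2]]
def lid(th,P): # P: u from hinge, v left, h off hinge line
    P=np.asarray(P,float);c,s=np.cos(th),np.sin(th)
    return np.c_[-P[:,0]*c+P[:,2]*s, P[:,1], 72+P[:,0]*s+P[:,2]*c]
E
python3 - <<'E'
from h import *
d=pickle.load(open("f.pkl","rb"))
C=[[0,87.5,20],[0,-87.5,20],[125,-87.5,20],[125,87.5,20],[143,55,12],[143,-55,12]]
T=np.array([[97,82],[338,78],[355,250],[106,256],[154,280],[305,275]])/4+[340,215]
Cs=[C[0],C[3],C[2]]
S=(np.array([[660,35],[480,90],[549,357]])-[440,0])/2.8+[205,290]
# lip far corner
def r(q):
    return np.r_[(proj(d["top"],W(q,lid(q[3],C)))-T).ravel(),(proj(d["scene"],W(q,lid(q[3],Cs)))-S).ravel()]
s=least_squares(r,[250,-350,0,0.1],loss="soft_l1"); print(s.x,np.round(r(s.x).reshape(-1,2),1))
J=s.jac; print(np.sqrt(np.diag(np.linalg.inv(J.T@J))))
q=s.x
print("lip front mid inner/outer",W(q,lid(q[3],[[143,0,1],[143,0,12],[143,55,1],[143,-55,1]])))
# ground bystanders from top
for n,u in [("jar",(350,211)),("bottle",(315,172)),("nut",(321,213))]:
    f=d["top"];F=210/np.tan(np.radians(f["vertical_fov"]/2));R=np.array(f["R"]);o=-R.T@np.array(f["t"])
    z={"jar":51,"bottle":177,"nut":13}[n]; v=R.T@np.array([(u[0]-f["cx"])/F,(u[1]-f["cy"])/F,1]); print(n,o+v*(z-o[2])/v[2])
E
```

```text
[ 335.49510727 -420.17616246  100.54190684   37.77690418] [[-0.  -0.9]
 [-0.1 -0.1]
 [-0.3  0.1]
 [ 0.2 -1.1]
 [-0.6 -0.5]
 [ 0.3  0.6]
 [-0.1 -0.4]
 [-2.2 -0.6]
 [ 0.3  8.6]]
[1.20048018 1.2030267  0.00852246 0.03081965]
lip front mid inner/outer [[ 193.0138256  -421.73524437   84.11006349]
 [ 193.86862734 -421.72589082   95.07679621]
 [ 192.41203166 -366.7385368    84.11006349]
 [ 193.61561954 -476.73195195   84.11006349]]
jar [ 413.25241037 -300.37012388   51.        ]
bottle [ 497.96762582 -183.31654182  177.        ]
nut [ 413.48015127 -216.56275383   13.        ]
```

The fit puts the hinge middle at (335,-420), yaw 0.01, with the lid about 0.08 rad open. The lip's inner face is about 84 mm up at x≈193. Residuals are under 1 px, apart from the scene corner the crop cut off. The press stands between the arm and the tester, so I'm checking its height before swinging across.

Run:
```python
from h import *
d=pickle.load(open("f.pkl","rb"))
def ray(f,u):
    F=210/np.tan(np.radians(f["vertical_fov"]/2));R=np.array(f["R"]);o=-R.T@np.array(f["t"])
    v=R.T@np.array([(u[0]-f["cx"])/F,(u[1]-f["cy"])/F,1]);return o,v/np.linalg.norm(v)
for a,b in [((231,67),(295,214)),((124,76),(285,289)),((231,67),(208,203)),((124,76),(195,277)),((162,50),(172,235)),((343,190),(315,170)),((262,10),(140,165))]:
    o1,v1=ray(d["scene"],a);o2,v2=ray(d["top"],b)
    s=np.linalg.lstsq(np.c_[v1,-v2],o2-o1,rcond=None)[0];p,q=o1+v1*s[0],o2+v2*s[1]
    print(a,b,np.round((p+q)/2),round(np.linalg.norm(p-q),1))
```

```text
(231, 67) (295, 214) [ 329. -116.  456.] 0.2
(124, 76) (285, 289) [180. -96. 461.] 3.2
(231, 67) (208, 203) [373.  87. 307.] 15.6
(124, 76) (195, 277) [183. 104. 325.] 43.6
(162, 50) (172, 235) [271. 160. 330.] 57.5
(343, 190) (315, 170) [ 506. -184.  177.] 4.5
(262, 10) (140, 165) [476. 253. 314.] 8.4
```

Call:
{"name": "step_arm", "arguments": {"motion": [{"claw": 85, "delta_pos": [0, 0, -40]}, {"claw": 40, "delta_pos": [0, 0, -40]}, {"claw": 0, "delta_pos": [0, 0, -40]}, {"claw": 0, "delta_pos": [0, 0, -40]}, {"claw": 0, "delta_pos": [0, 0, -40]}, {"claw": 0, "delta_pos": [0, 0, -40]}, {"claw": 0, "delta_pos": [0, 0, -40]}, {"claw": 0, "delta_pos": [0, 0, -40]}]}}

```text
schema error: expected keys claw, delta_pos, turn
```

The press head tops out at about z=460, with both bolt triangulations agreeing, so I'll rise well above it and swing over at radius 450.

Call:
{"name": "step_arm", "arguments": {"motion": [{"claw": 0, "delta_pos": [0, 0, -41], "turn": 0}, {"claw": 0, "delta_pos": [0, 0, -41], "turn": 0}, {"claw": 0, "delta_pos": [0, -22, -35], "turn": 0}, {"claw": 0, "delta_pos": [0, -22, -35], "turn": 0}, {"claw": 0, "delta_pos": [0, -22, -35], "turn": 0}, {"claw": 0, "delta_pos": [0, -22, -35], "turn": 0}, {"claw": 0, "delta_pos": [0, -22, -35], "turn": 0}, {"claw": 0, "delta_pos": [0, -22, -35], "turn": 0}]}}

```text
clock: 0.82
eef_pos: [110.0, 479.0, 532.8]
tcp_rot: [-3.141, -0.0, 2.916]
contact_force: [0.8, 0.5, 0.5]
opening: -0.001
grasp_force: 0.0
```

Call:
{"name": "step_arm", "arguments": {"motion": [{"claw": 0, "delta_pos": [0, -22, -35], "turn": 0}, {"claw": 0, "delta_pos": [0, -21, -35], "turn": 0}, {"claw": 0, "delta_pos": [0, 0, -20], "turn": 0}]}}

```text
clock: 1.07
eef_pos: [100.0, 435.4, 626.5]
tcp_rot: [3.136, -0.0, 2.916]
contact_force: [-0.2, 0.2, 0.8]
opening: 0.003
grasp_force: 0.0
```

```bash
python3 -c "
from rig import *
s=sense();print(s['clock'],s['qpos'],s['eef_pos'],s['tcp_rot'],s['opening'])"
```

```text
1.0667 [ 1.34166083e+00 -7.49218088e-02  1.32422821e+00  2.23842095e-05
  1.88676618e+00 -3.32299916e-03] [100.01287212 435.4488069  626.49776473] [ 3.13607253e+00 -2.89415821e-06  2.91578718e+00] 0.0029436581954234015
```

Call:
{"name": "step_arm", "arguments": {"motion": [{"claw": 0, "delta_pos": [-40.2, -1.8, 0], "turn": 0.09}, {"claw": 0, "delta_pos": [-40.2, -1.8, 0], "turn": 0.09}, {"claw": 0, "delta_pos": [-40.2, -1.8, 0], "turn": 0.09}, {"claw": 0, "delta_pos": [-40.2, -1.8, 0], "turn": 0.09}, {"claw": 0, "delta_pos": [-40.2, -1.8, 0], "turn": 0.09}, {"claw": 0, "delta_pos": [-40.2, -1.8, 0], "turn": 0.09}, {"claw": 0, "delta_pos": [-40.2, -1.8, 0], "turn": 0.09}, {"claw": 0, "delta_pos": [-40.2, -1.8, 0], "turn": 0.09}]}}

```text
clock: 1.73
eef_pos: [364.7, 263.0, 620.8]
tcp_rot: [-3.141, 0.0, 2.191]
contact_force: [0.6, 0.5, -0.2]
opening: 0.0
grasp_force: 0.0
```

Call:
{"name": "step_arm", "arguments": {"motion": [{"claw": 0, "delta_pos": [-40.2, -1.8, 0], "turn": 0.09}, {"claw": 0, "delta_pos": [-40.2, -1.8, 0], "turn": 0.09}, {"claw": 0, "delta_pos": [-40.2, -1.8, 0], "turn": 0.09}, {"claw": 0, "delta_pos": [-40.2, -1.8, 0], "turn": 0.09}, {"claw": 0, "delta_pos": [-40.2, -1.8, 0], "turn": 0.09}, {"claw": 0, "delta_pos": [-40.2, -1.8, 0], "turn": 0.09}, {"claw": 0, "delta_pos": [-40.2, -1.8, 0], "turn": 0.09}, {"claw": 0, "delta_pos": [-40.2, -1.8, 0], "turn": 0.09}]}}

```text
clock: 2.4
eef_pos: [446.0, -41.7, 620.8]
tcp_rot: [-3.141, -0.0, 1.471]
contact_force: [1.5, 0.4, -0.2]
opening: 0.004
grasp_force: 0.0
```

Call:
{"name": "step_arm", "arguments": {"motion": [{"claw": 0, "delta_pos": [-40.2, -1.8, 0], "turn": 0.09}, {"claw": 0, "delta_pos": [-40.2, -1.8, 0], "turn": 0.09}, {"claw": 0, "delta_pos": [-40.2, -1.8, 0], "turn": 0.09}, {"claw": 0, "delta_pos": [-40.2, -1.8, 0], "turn": 0.09}, {"claw": 0, "delta_pos": [-40.2, -1.8, 0], "turn": 0.09}, {"claw": 0, "delta_pos": [-40.2, -1.8, 0], "turn": 0.09}, {"claw": 0, "delta_pos": [-40.2, -1.8, 0], "turn": 0.09}, {"claw": 0, "delta_pos": [-40.2, -1.8, 0], "turn": 0.09}]}}

```text
clock: 3.07
eef_pos: [306.3, -324.3, 620.8]
tcp_rot: [-3.141, 0.0, 0.751]
contact_force: [0.6, -0.0, -0.0]
opening: -0.003
grasp_force: 0.0
```

Call:
{"name": "step_arm", "arguments": {"motion": [{"claw": 0, "delta_pos": [0, 0, 20], "turn": 0.125}, {"claw": 0, "delta_pos": [0, 0, 30], "turn": 0.125}, {"claw": 0, "delta_pos": [0, 0, 30], "turn": 0.125}, {"claw": 0, "delta_pos": [0, 0, 30], "turn": 0.125}, {"claw": 0, "delta_pos": [0, 0, 30], "turn": 0.125}, {"claw": 0, "delta_pos": [0, 0, 30], "turn": 0.122}, {"claw": 0, "delta_pos": [-33, 19, 10], "turn": 0}, {"claw": 0, "delta_pos": [-33, 19, 10], "turn": 0}]}}

```text
clock: 3.73
eef_pos: [241.7, -360.3, 429.2]
tcp_rot: [-3.139, 0.001, 0.012]
contact_force: [0.2, -0.7, -0.2]
opening: -0.004
grasp_force: 0.0
```

Call:
{"name": "step_arm", "arguments": {"motion": [{"claw": 0, "delta_pos": [-33, 19, 10], "turn": 0}, {"claw": 0, "delta_pos": [-33, 19, 10], "turn": 0}, {"claw": 0, "delta_pos": [-33, 21, 10], "turn": 0}, {"claw": 0, "delta_pos": [0, 0, 40], "turn": 0}, {"claw": 0, "delta_pos": [0, 0, 40], "turn": 0}, {"claw": 0, "delta_pos": [0, 0, 40], "turn": 0}, {"claw": 0, "delta_pos": [0, 0, 40], "turn": 0}, {"claw": 0, "delta_pos": [0, 0, 40], "turn": 0}]}}

```text
clock: 4.4
eef_pos: [143.1, -420.9, 199.7]
tcp_rot: [3.141, -0.0, 0.008]
contact_force: [-0.1, -1.1, 0.1]
opening: -0.004
grasp_force: 0.0
```

Run:
```python
from rig import *
from h import *
import cv2
s=sense();print(s['clock'],s['qpos'],s['eef_pos'],s['tcp_rot'],s['contact_force'])
w=grab_frame("wrist");a=grab_frame("scene")
pickle.dump({"wrist":w,"scene":a},open("f2.pkl","wb"))
p=np.array([335.5,-420.2,0.0109,0.078])
print(proj(w,W(p,lid(p[3],[[143,55,1],[143,-55,1],[125,87.5,20],[125,-87.5,20]]))))
I=np.hstack([cv2.resize(w["img"],(480,360)),cv2.resize(a["img"][230:420,180:350],(320,360))])
cv2.imwrite("pics/c.png",I[:,:,::-1])
```

```text
4.4 [-1.24651944e+00  1.16956909e-01  2.04430273e+00  1.88717115e-05
  9.79614348e-01  3.16019758e-01] [ 143.07698247 -420.91931602  199.72454813] [ 3.14091445e+00 -2.38250441e-04  8.24669848e-03] [-0.06392785 -1.09881252  0.12708119]
[[215.46038789 145.41970335]
 [359.63903948 145.07487586]
 [161.58222411 119.45370929]
 [413.79119571 118.84389662]]
```

View pics/c.png

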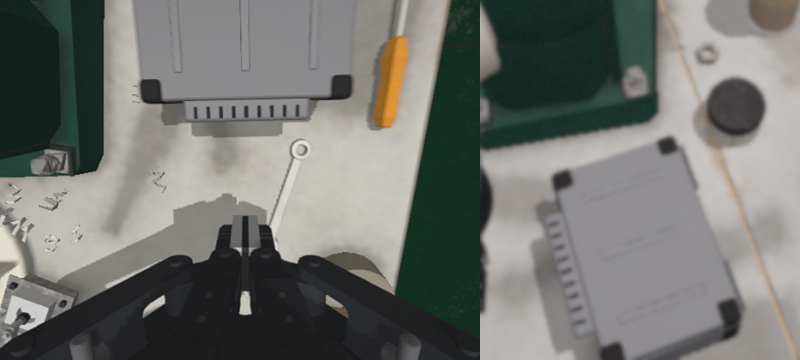

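The wrist view shows the lip's lower corners near (188,121) and (308,118) in the picture, within about 5 px of prediction. The fingers are centred in front of it with only a wrench on the bench below. I'm descending and approaching the lip's front face.

Call:
{"name": "step_arm", "arguments": {"motion": [{"claw": 0, "delta_pos": [0, 0, 39], "turn": 0}, {"claw": 0, "delta_pos": [0, 0, 39], "turn": 0}, {"claw": 0, "delta_pos": [0, 0, 39], "turn": 0}, {"claw": 0, "delta_pos": [20, 0, 0], "turn": 0}, {"claw": 0, "delta_pos": [12, 0, 0], "turn": 0}, {"claw": 0, "delta_pos": [4, 0, 0], "turn": 0}, {"claw": 0, "delta_pos": [0, 0, 0], "turn": 0}]}}

```text
clock: 5.08
eef_pos: [181.1, -422.8, 86.4]
tcp_rot: [3.138, -0.002, 0.011]
contact_force: [-0.9, 0.6, -0.3]
opening: 0.001
grasp_force: 0.0
```

Call:
{"name": "step_arm", "arguments": {"motion": [{"claw": 0, "delta_pos": [2, 0, 0], "turn": 0}, {"claw": 0, "delta_pos": [2, 0, 0], "turn": 0}, {"claw": 0, "delta_pos": [0, 0, 0], "turn": 0}]}}

```text
clock: 5.33
eef_pos: [183.6, -421.4, 85.2]
tcp_rot: [3.14, -0.001, 0.009]
contact_force: [-0.5, -0.1, -0.7]
opening: 0.001
grasp_force: 0.0
```

Call:
{"name": "step_arm", "arguments": {"motion": [{"claw": 0, "delta_pos": [2, 0, 3], "turn": 0}, {"claw": 0, "delta_pos": [2, 0, 0], "turn": 0}, {"claw": 0, "delta_pos": [0, 0, 0], "turn": 0}]}}

```text
clock: 5.58
eef_pos: [184.7, -421.2, 81.3]
tcp_rot: [3.141, 0.005, 0.011]
contact_force: [-21.3, -6.9, 2.7]
opening: 0.003
grasp_force: 11.0
```

Call:
{"name": "step_arm", "arguments": {"motion": [{"claw": 0, "delta_pos": [0.7, 0, -4], "turn": 0}, {"claw": 0, "delta_pos": [0.7, 0, -4], "turn": 0}, {"claw": 0, "delta_pos": [1, 0, -4.5], "turn": 0}, {"claw": 0, "delta_pos": [1, 0, -4.5], "turn": 0}, {"claw": 0, "delta_pos": [0, 0, 0], "turn": 0}]}}

```text
clock: 6.0
eef_pos: [187.0, -421.1, 98.5]
tcp_rot: [3.142, 0.006, 0.011]
contact_force: [-27.7, -7.4, 6.8]
opening: -0.001
grasp_force: 14.0
```

Run:
```python
from rig import *
from h import *
import cv2
w=grab_frame("wrist");a=grab_frame("top");b=grab_frame("scene")
pickle.dump({"wrist":w,"top":a,"scene":b},open("f3.pkl","wb"))
I=np.hstack([cv2.resize(b["img"][290:420,205:330],(346,360)),cv2.resize(a["img"][215:305,340:450],(440,360))])
cv2.imwrite("pics/d.png",I[:,:,::-1])
```

```text
(no output)
```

View pics/d.png

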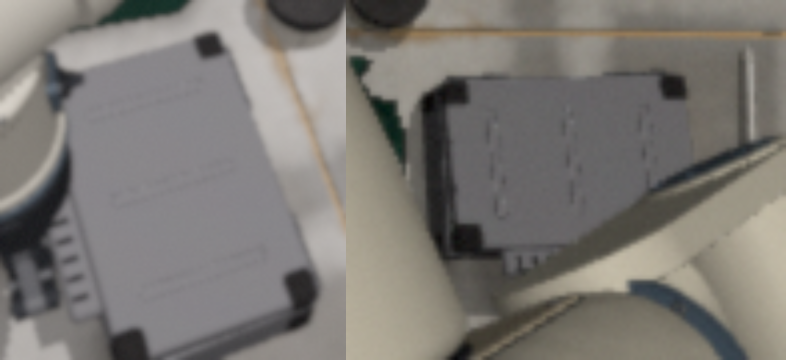

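Lid corners in this picture: top crop hinge-left (446,80), hinge-right (686,76), front-left (453,252), lip-left front (505,273). Scene crop: hinge-left (220,33), hinge-right (317,285), front-right (112,360). I'll compare with predictions at several angles.

Run:
```python
from h import *
d=pickle.load(open("f3.pkl","rb")); p=[335.5,-420.2,.0109]
C=[[0,87.5,20],[0,-87.5,20],[125,87.5,20],[143,55,12]]
for th in (.08,.15,.2,.25,.3):
    t=(proj(d["top"],W(p,lid(th,C)))-[340,215])*4+[346,0]
    s=(proj(d["scene"],W(p,lid(th,[[0,87.5,20],[0,-87.5,20],[125,-87.5,20],[143,-55,12]])))-[205,290])*2.77
    print(th,t.round().tolist(),s.round().tolist())
```

```text
0.08 [[443.0, 78.0], [684.0, 77.0], [453.0, 251.0], [498.0, 278.0]] [[217.0, 34.0], [315.0, 302.0], [109.0, 377.0], [63.0, 331.0]]
0.15 [[443.0, 76.0], [683.0, 76.0], [455.0, 248.0], [501.0, 275.0]] [[219.0, 33.0], [318.0, 302.0], [112.0, 373.0], [64.0, 326.0]]
0.2 [[443.0, 75.0], [683.0, 74.0], [457.0, 244.0], [503.0, 272.0]] [[221.0, 33.0], [319.0, 301.0], [115.0, 370.0], [66.0, 322.0]]
0.25 [[443.0, 74.0], [683.0, 73.0], [459.0, 241.0], [505.0, 269.0]] [[222.0, 32.0], [321.0, 301.0], [118.0, 367.0], [69.0, 319.0]]
0.3 [[442.0, 73.0], [683.0, 72.0], [460.0, 237.0], [508.0, 265.0]] [[223.0, 32.0], [322.0, 300.0], [122.0, 363.0], [72.0, 315.0]]
```

The lip moved (500,280) → (505,273), and contact force barely grew although I commanded 3.4 mm further in. Both fit about 0.2 rad open, so the lid follows the finger and I'll continue the arc.

Call:
{"name": "step_arm", "arguments": {"motion": [{"claw": 0, "delta_pos": [2, 0, -8.3], "turn": 0}, {"claw": 0, "delta_pos": [2.4, 0, -8.3], "turn": 0}, {"claw": 0, "delta_pos": [3, 0, -8], "turn": 0}, {"claw": 0, "delta_pos": [3.4, 0, -8], "turn": 0}, {"claw": 0, "delta_pos": [4, 0, -7.5], "turn": 0}, {"claw": 0, "delta_pos": [4.2, 0, -7.5], "turn": 0}, {"claw": 0, "delta_pos": [0, 0, 0], "turn": 0}]}}

```text
clock: 6.73
eef_pos: [205.6, -420.7, 147.2]
tcp_rot: [-3.141, 0.008, 0.011]
contact_force: [-30.2, -0.9, 20.2]
opening: 0.001
grasp_force: 14.9
```

Run:
```python
from rig import *
from h import *
import cv2
w=grab_frame("wrist");a=grab_frame("top");b=grab_frame("scene")
pickle.dump({"wrist":w,"top":a,"scene":b},open("f4.pkl","wb"))
I=np.hstack([cv2.resize(b["img"][250:420,180:340],(339,360)),cv2.resize(w["img"],(460,345),interpolation=3)[:360] if 0 else cv2.resize(w["img"],(460,360))])
cv2.imwrite("pics/e.png",I[:,:,::-1])
p=[338,-420.2,.0109]
for th in (.1,.3,.45,.55,.65):
    P=W(p,lid(th,[[143,55,1],[143,-55,1],[125,87.5,20],[0,87.5,20]]))
    print(th,(proj(w,P)*[460/560,360/420]+[339,0]).round().tolist(),((proj(b,P)-[180,250])*2.118).round().tolist())
```

```text
0.1 [[506.0, 211.0], [645.0, 211.0], [452.0, 194.0], [434.0, -12.0]] [[71.0, 200.0], [105.0, 339.0], [82.0, 149.0], [222.0, 109.0]]
0.3 [[495.0, 219.0], [656.0, 219.0], [433.0, 193.0], [433.0, -19.0]] [[73.0, 187.0], [108.0, 329.0], [89.0, 135.0], [226.0, 108.0]]
0.45 [[484.0, 221.0], [667.0, 221.0], [415.0, 186.0], [434.0, -24.0]] [[80.0, 176.0], [117.0, 319.0], [98.0, 124.0], [229.0, 108.0]]
0.55 [[476.0, 220.0], [675.0, 220.0], [401.0, 177.0], [434.0, -27.0]] [[86.0, 167.0], [124.0, 312.0], [106.0, 116.0], [231.0, 108.0]]
0.65 [[466.0, 215.0], [686.0, 215.0], [384.0, 164.0], [434.0, -29.0]] [[95.0, 159.0], [134.0, 304.0], [116.0, 108.0], [233.0, 108.0]]
```

View pics/e.png

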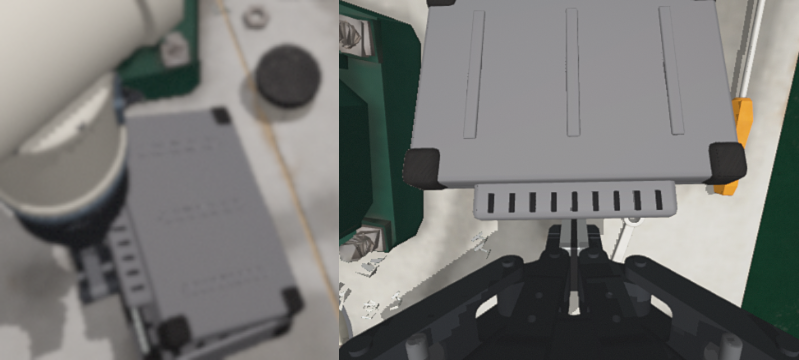

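Lip corners at (474,217) and (677,215) match the 0.55 rad prediction. The finger is still on the front of the lip, so I'm continuing the arc.

Call:
{"name": "step_arm", "arguments": {"motion": [{"claw": 0, "delta_pos": [6, 0, -7.5], "turn": 0}, {"claw": 0, "delta_pos": [6.7, 0, -7.5], "turn": 0}, {"claw": 0, "delta_pos": [7.3, 0, -7], "turn": 0}, {"claw": 0, "delta_pos": [7.8, 0, -7], "turn": 0}, {"claw": 0, "delta_pos": [8.4, 0, -6], "turn": 0}, {"claw": 0, "delta_pos": [8.8, 0, -6], "turn": 0}, {"claw": 0, "delta_pos": [0, 0, 0], "turn": 0}]}}

```text
clock: 7.47
eef_pos: [254.2, -420.6, 188.3]
tcp_rot: [3.141, 0.001, 0.009]
contact_force: [-5.6, -0.6, 5.4]
opening: -0.002
grasp_force: 2.9
```

Call:
{"name": "step_arm", "arguments": {"motion": [{"claw": 0, "delta_pos": [9.2, 0, -4], "turn": 0}, {"claw": 0, "delta_pos": [9.7, 0, -4], "turn": 0}, {"claw": 0, "delta_pos": [10, 0, -2], "turn": 0}, {"claw": 0, "delta_pos": [10.2, 0, -2], "turn": 0}, {"claw": 0, "delta_pos": [0, 0, 0], "turn": 0}]}}

```text
clock: 7.88
eef_pos: [294.4, -420.0, 199.3]
tcp_rot: [3.141, 0.0, 0.009]
contact_force: [0.0, 0.0, 0.8]
opening: -0.001
grasp_force: 0.0
```

Call:
{"name": "step_arm", "arguments": {"motion": [{"claw": 0, "delta_pos": [4, 0, 0], "turn": 0}, {"claw": 0, "delta_pos": [4, 0, 0], "turn": 0}, {"claw": 0, "delta_pos": [4, 0, 0], "turn": 0}]}}

```text
clock: 8.13
eef_pos: [305.5, -419.7, 198.8]
tcp_rot: [-3.141, 0.001, 0.008]
contact_force: [-3.8, 1.6, 3.2]
opening: -0.003
grasp_force: 2.2
```

Run:
```python
from rig import *
from h import *
import cv2
w=grab_frame("wrist");a=grab_frame("top");b=grab_frame("scene")
pickle.dump({"wrist":w,"top":a,"scene":b},open("f5.pkl","wb"))
I=np.hstack([cv2.resize(b["img"][250:420,180:340],(339,360)),cv2.resize(w["img"],(460,360))])
cv2.imwrite("pics/g.png",I[:,:,::-1])
p=[338,-420.2,.0109]
for th in (1.1,1.2,1.3,1.4,1.5,1.6,1.7):
    P=W(p,lid(th,[[143,55,1],[143,-55,1],[125,87.5,20],[0,87.5,20]]))
    print(th,(proj(w,P)*[460/560,360/420]+[339,0]).round().tolist(),((proj(b,P)-[180,250])*2.118).round().tolist())
```

```text
1.1 [[483.0, 289.0], [668.0, 288.0], [428.0, 243.0], [481.0, 124.0]] [[153.0, 118.0], [200.0, 266.0], [173.0, 74.0], [239.0, 109.0]]
1.2 [[477.0, 275.0], [674.0, 275.0], [422.0, 226.0], [482.0, 123.0]] [[170.0, 110.0], [219.0, 257.0], [188.0, 68.0], [240.0, 109.0]]
1.3 [[472.0, 257.0], [680.0, 257.0], [416.0, 206.0], [482.0, 122.0]] [[187.0, 102.0], [238.0, 248.0], [203.0, 62.0], [241.0, 110.0]]
1.4 [[466.0, 235.0], [685.0, 235.0], [411.0, 183.0], [483.0, 121.0]] [[205.0, 94.0], [258.0, 240.0], [219.0, 56.0], [241.0, 111.0]]
1.5 [[462.0, 209.0], [690.0, 209.0], [407.0, 159.0], [484.0, 121.0]] [[223.0, 88.0], [277.0, 232.0], [234.0, 52.0], [241.0, 111.0]]
1.6 [[458.0, 180.0], [694.0, 179.0], [405.0, 133.0], [484.0, 121.0]] [[242.0, 82.0], [297.0, 225.0], [249.0, 48.0], [241.0, 112.0]]
1.7 [[455.0, 148.0], [697.0, 147.0], [404.0, 107.0], [485.0, 121.0]] [[259.0, 77.0], [317.0, 219.0], [264.0, 45.0], [241.0, 113.0]]
```

View pics/g.png

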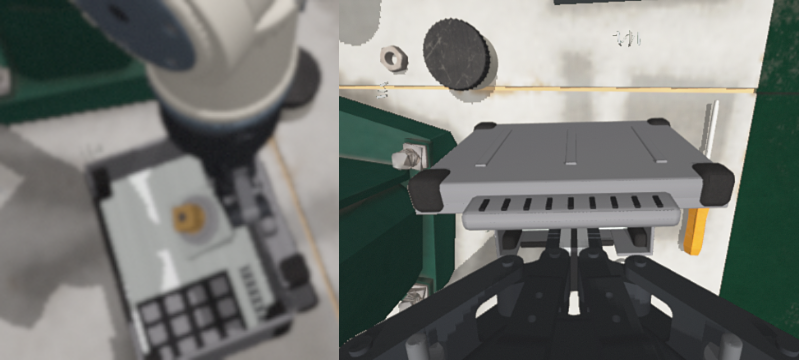

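Lip corners at (463,228) and (680,226) correspond to about 1.42 rad, and the brass plug shows at (188,220) in the scene crop. I'll finish pushing on the lip to 1.92 rad, which is TCP x≈374.

Call:
{"name": "step_arm", "arguments": {"motion": [{"claw": 0, "delta_pos": [5, 0, -4], "turn": 0}, {"claw": 0, "delta_pos": [6, 0, -4], "turn": 0}, {"claw": 0, "delta_pos": [6, 0, 0], "turn": 0}, {"claw": 0, "delta_pos": [6, 0, 0], "turn": 0}, {"claw": 0, "delta_pos": [6, 0, 0], "turn": 0}, {"claw": 0, "delta_pos": [6, 0, 0], "turn": 0}, {"claw": 0, "delta_pos": [6, 0, 0], "turn": 0}, {"claw": 0, "delta_pos": [6, 0, 0], "turn": 0}]}}

```text
clock: 8.95
eef_pos: [353.4, -419.2, 206.5]
tcp_rot: [-3.141, 0.001, 0.009]
contact_force: [-4.0, -0.4, -2.7]
opening: -0.003
grasp_force: 1.9
```

Call:
{"name": "step_arm", "arguments": {"motion": [{"claw": 0, "delta_pos": [5, 0, 0], "turn": 0}, {"claw": 0, "delta_pos": [5, 0, 0], "turn": 0}, {"claw": 0, "delta_pos": [4, 0, 0], "turn": 0}, {"claw": 0, "delta_pos": [3, 0, 0], "turn": 0}, {"claw": 0, "delta_pos": [3, 0, 0], "turn": 0}, {"claw": 0, "delta_pos": [0, 0, 0], "turn": 0}]}}

```text
clock: 9.45
eef_pos: [373.7, -419.3, 207.0]
tcp_rot: [3.141, -0.001, 0.009]
contact_force: [-1.1, 0.2, -0.5]
opening: 0.002
grasp_force: 0.4
```

Backing off, rising and opening the gripper so I can look at the plug and lid.

Call:
{"name": "step_arm", "arguments": {"motion": [{"claw": 0, "delta_pos": [-20, 0, 0], "turn": 0}, {"claw": 0, "delta_pos": [-38, 0, -10], "turn": 0}, {"claw": 60, "delta_pos": [-38, 0, -15], "turn": 0}, {"claw": 60, "delta_pos": [-38, 0, -15], "turn": 0}, {"claw": 60, "delta_pos": [-38, 0, -15], "turn": 0}, {"claw": 60, "delta_pos": [-18, 0, -15], "turn": 0}, {"claw": 60, "delta_pos": [0, 0, 0], "turn": 0}]}}

```text
clock: 10.03
eef_pos: [181.0, -422.5, 280.3]
tcp_rot: [3.136, -0.002, 0.006]
contact_force: [1.3, -0.5, -0.3]
opening: 0.697
grasp_force: 0.0
```

Run:
```python
from rig import *
from h import *
import cv2
w=grab_frame("wrist");b=grab_frame("scene")
s=sense();print(s['eef_pos'],s['qpos'],s['contact_force'],s['wrist_torque'])
pickle.dump({"wrist":w,"scene":b},open("f6.pkl","wb"))
I=np.hstack([cv2.resize(b["img"][270:390,190:295],(315,360),interpolation=2),cv2.resize(w["img"],(480,360))])
cv2.imwrite("pics/i.png",I[:,:,::-1])
p=[338,-420.2,.0109]
for th in (1.82,1.92,2.02):
    P=W(p,lid(th,[[143,55,1],[143,-55,1],[125,87.5,20],[0,87.5,20]]))
    print(th,(proj(w,P)*[480/560,360/420]+[315,0]).round().tolist(),((proj(b,P)-[190,270])*3).round().tolist())
```

```text
[ 183.15585816 -421.82466511  278.00627728] [-1.16508328e+00  4.83372739e-02  1.92792697e+00  9.90854737e-04
  1.16152602e+00  3.98578971e-01] [-0.45560129 -0.31647095 -1.44962125] [-0.056624   -0.07061395  0.00867181]
1.82 [[463.0, -116.0], [651.0, -116.0], [422.0, -118.0], [478.0, 0.0]] [[367.0, 42.0], [450.0, 240.0], [367.0, 1.0], [311.0, 102.0]]
1.92 [[463.0, -140.0], [650.0, -140.0], [424.0, -133.0], [479.0, 1.0]] [[390.0, 37.0], [475.0, 234.0], [385.0, -1.0], [310.0, 104.0]]
2.02 [[464.0, -160.0], [649.0, -160.0], [426.0, -146.0], [479.0, 3.0]] [[412.0, 35.0], [498.0, 229.0], [401.0, -1.0], [308.0, 105.0]]
```

View pics/i.png

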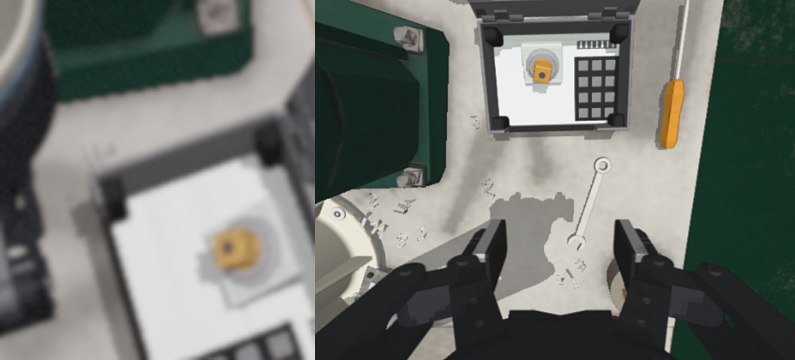

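The wrist view shows the open case with the plug head at (542,70) and boss centre at about (540,65). The head is nearly square to the case, and the lid is out of the wrist view. I'm moving nearer for an accurate measurement.

Call:
{"name": "step_arm", "arguments": {"motion": [{"claw": 60, "delta_pos": [35, 0, 20], "turn": 0}, {"claw": 60, "delta_pos": [35, 0, 20], "turn": 0}, {"claw": 60, "delta_pos": [0, 0, 22], "turn": 0}, {"claw": 60, "delta_pos": [0, 0, 0], "turn": 0}, {"claw": 60, "delta_pos": [0, 0, 0], "turn": 0}]}}

```text
clock: 10.55
eef_pos: [253.4, -419.0, 213.5]
tcp_rot: [-3.138, 0.002, 0.011]
contact_force: [-0.1, 0.1, 0.4]
opening: 0.699
grasp_force: 0.0
```

Run:
```python
from rig import *
from h import *
import cv2
w=grab_frame("wrist");b=grab_frame("scene")
s=sense();print(s['eef_pos'],s['tcp_rot'])
pickle.dump({"wrist":w,"scene":b},open("f7.pkl","wb"))
for n,f in (("w",w),("s",b)):
    h=cv2.cvtColor(f["img"],cv2.COLOR_RGB2HSV); m=cv2.inRange(h,(8,120,60),(30,255,255))
    k,l,st,c=cv2.connectedComponentsWithStats(m)
    for i in range(1,k):
        if st[i,4]>40: print(n,st[i],c[i])
f=w;R=np.array(f["R"]);print("cam",-R.T@np.array(f["t"]))
```

```text
[ 253.20754676 -420.43155033  215.4728298 ] [ 3.14137025e+00 -2.06674595e-04  9.09399363e-03]
w [255 145  26  32 625] [267.16   159.6048]
w [ 421  162   35   88 1948] [437.83059548 204.76591376]
s [264 348  11  11  74] [270.40540541 352.35135135]
cam [ 326.36592969 -418.54315383  348.21204144]
```

```bash
cat > fitplug.py <<'E'
from h import *
import cv2,itertools
from scipy.optimize import differential_evolution
yaw=.0109; Rt=np.array([[np.cos(yaw),-np.sin(yaw),0],[np.sin(yaw),np.cos(yaw),0],[0,0,1]])
z=Rt@[-.5,0,.8660254]; y=Rt@[0,1,0]; x=np.cross(y,z)
def head(q):  # q=px,py,pz (head top centre), a
    c,s=np.cos(q[3]),np.sin(q[3]); X=c*x+s*y; Y=-s*x+c*y
    return np.array([q[:3]+a*10*X+b*10*Y-k*z for a,b,k in itertools.product((-1,1),(-1,1),(0,17))])
def mask(f):
    h=cv2.cvtColor(f["img"],cv2.COLOR_RGB2HSV); m=cv2.inRange(h,(8,120,60),(30,255,255))
    k,l,st,c=cv2.connectedComponentsWithStats(m); return l,st,c
def fit(fs,ids):
    ms=[(mask(f)[0]==i).astype(np.uint8) for f,i in zip(fs,ids)]
    def cost(q):
        e=0
        for f,m in zip(fs,ms):
            r=np.zeros((420*4//4,560),np.uint8); hull=cv2.convexHull((proj(f,head(q))*16).astype(np.int32))
            cv2.fillConvexPoly(r,hull,1,cv2.LINE_8,4); e+=(r!=m).sum()/m.sum()
        return e
    c0=np.array(START)
    s=differential_evolution(cost,[(c0[0]-30,c0[0]+30),(c0[1]-30,c0[1]+30),(c0[2]-25,c0[2]+25),(-.79,.79)],seed=1,maxiter=150,popsize=12,tol=1e-4)
    return s.x,s.fun
START=[285,-400,65]
E
python3 - <<'E'
import fitplug as fp
from h import *
import cv2
d=pickle.load(open("f7.pkl","rb"))
f=d["wrist"];s=d["scene"]
ids=[]
for g,c0 in ((f,(267,160)),(s,(270,352))):
    l,st,c=fp.mask(g); ids.append(int(np.argmin(np.hypot(*(c-c0).T))))
q,e=fp.fit([f,s],ids); print(q,e); o=q[:3]-27.5*fp.z; print("origin",o,"mid head",q[:3]-8.5*fp.z)
C=cv2.resize(f["img"][135:190,235:305],(560,440),interpolation=2)
for p in proj(f,fp.head(q)): cv2.circle(C,tuple(((p-[235,135])*8+4).astype(int)),3,(255,0,0),1)
D=cv2.resize(s["img"][325:380,255:285],(240,440),interpolation=2)
for p in proj(s,fp.head(q)): cv2.circle(D,tuple(((p-[255,325])*8+4).astype(int)),3,(255,0,0),1)
cv2.imwrite("pics/j.png",np.hstack([C,D])[:,:,::-1])
E
```

```text
[ 280.11351991 -399.63296449   50.45007824   -0.46435122] 1.8308540540540539
origin [ 293.8627031  -399.48309246   26.63437974] mid head [ 284.36326744 -399.58664041   43.08886234]
```

View pics/j.png

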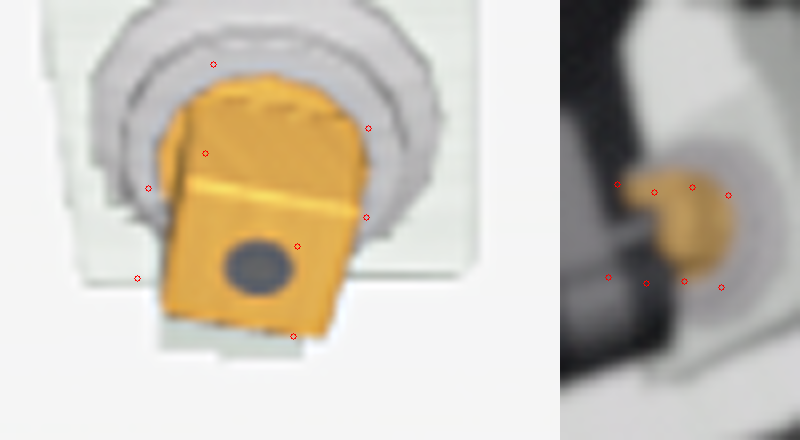

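The zoomed wrist view shows the head's top-face corners clearly: back-left (185,180), back-right (360,210), front-right (325,335), front-left (160,315), dot (258,267). The silhouette fit failed because the finger hides the plug in the scene view. I'll use these corners plus the unobstructed scene dot at crop (228,247) from the previous picture.

Run:
```python
from h import *
import fitplug as fp
d7=pickle.load(open("f7.pkl","rb"));d6=pickle.load(open("f6.pkl","rb"))
w=np.array([[185,180],[360,210],[325,335],[160,315],[258,267]])/8-.25+[235,135]
sc=np.array([[228,247]])/3+[190,270]
def pts(q):
    c,s=np.cos(q[3]),np.sin(q[3]);X=c*fp.x+s*fp.y;Y=-s*fp.x+c*fp.y
    return np.array([q[:3]+10*a*X+10*b*Y for a,b in((1,1),(1,-1),(-1,-1),(-1,1),(0,0))])
r=lambda q:np.r_[(proj(d7["wrist"],pts(q))-w).ravel(),(proj(d6["scene"],pts(q)[4:])-sc).ravel()]
s=least_squares(r,[280,-400,50,0],x_scale=[10,10,10,.1]);q=s.x
print(q,r(q).reshape(-1,2).round(1).tolist());print("mid",q[:3]-8.5*fp.z,"orig",q[:3]-27.5*fp.z, np.sqrt(np.diag(np.linalg.inv(s.jac.T@s.jac))))
```

```text
[ 2.79756574e+02 -4.01198797e+02  6.00271767e+01 -2.07959998e-01] [[-0.4, -0.3], [0.3, -0.3], [0.5, 1.0], [-0.4, 0.0], [-0.1, -0.6], [-0.3, 0.6]]
mid [ 284.00632149 -401.15247281   52.66596076] orig [ 293.50575715 -401.04892487   36.21147816] [0.83860351 0.52817082 4.97221097 0.03523997]
```

The fit is good to about 1 px: head mid (284,-401,53), turned -0.21 rad from square, with the top at about 60 mm, below the 72 mm rim as it must be. I'll bring the tool to yaw ≈2.96, which grips the flats with the camera on the side away from the lid.

Call:
{"name": "step_arm", "arguments": {"motion": [{"claw": 42, "delta_pos": [0, 0, 0], "turn": -0.123}, {"claw": 42, "delta_pos": [0, 0, 0], "turn": -0.123}, {"claw": 42, "delta_pos": [0, 0, 0], "turn": -0.123}, {"claw": 42, "delta_pos": [0, 0, 0], "turn": -0.123}, {"claw": 42, "delta_pos": [0, 0, 0], "turn": -0.123}, {"claw": 42, "delta_pos": [0, 0, 0], "turn": -0.123}, {"claw": 42, "delta_pos": [0, 0, 0], "turn": -0.123}, {"claw": 42, "delta_pos": [0, 0, 0], "turn": -0.123}]}}

```text
clock: 11.32
eef_pos: [252.8, -421.1, 216.5]
tcp_rot: [3.139, 0.001, 0.998]
contact_force: [-0.0, -0.8, 0.7]
opening: 0.492
grasp_force: 0.0
```

Call:
{"name": "step_arm", "arguments": {"motion": [{"claw": 42, "delta_pos": [0, 0, 0], "turn": -0.123}, {"claw": 42, "delta_pos": [0, 0, 0], "turn": -0.123}, {"claw": 42, "delta_pos": [0, 0, 0], "turn": -0.123}, {"claw": 42, "delta_pos": [0, 0, 0], "turn": -0.123}, {"claw": 42, "delta_pos": [0, 0, 0], "turn": -0.123}, {"claw": 42, "delta_pos": [0, 0, 0], "turn": -0.123}, {"claw": 42, "delta_pos": [0, 0, 0], "turn": -0.123}, {"claw": 42, "delta_pos": [0, 0, 0], "turn": -0.123}]}}

```text
clock: 11.98
eef_pos: [252.8, -421.1, 216.5]
tcp_rot: [3.141, 0.003, 1.982]
contact_force: [0.8, -0.6, 0.1]
opening: 0.493
grasp_force: 0.0
```

Call:
{"name": "step_arm", "arguments": {"motion": [{"claw": 42, "delta_pos": [0, 0, 0], "turn": -0.123}, {"claw": 42, "delta_pos": [0, 0, 0], "turn": -0.123}, {"claw": 42, "delta_pos": [0, 0, 0], "turn": -0.123}, {"claw": 42, "delta_pos": [0, 0, 0], "turn": -0.123}, {"claw": 42, "delta_pos": [0, 0, 0], "turn": -0.123}, {"claw": 42, "delta_pos": [0, 0, 0], "turn": -0.123}, {"claw": 42, "delta_pos": [0, 0, 0], "turn": -0.123}, {"claw": 42, "delta_pos": [0, 0, 0], "turn": -0.123}]}}

```text
clock: 12.65
eef_pos: [252.7, -421.1, 216.5]
tcp_rot: [-3.14, 0.002, 2.966]
contact_force: [-0.2, -0.7, -0.8]
opening: 0.489
grasp_force: 0.0
```

```bash
cat > go.py <<'E'
from rig import *
import numpy as np,sys
from scipy.spatial.transform import Rotation as Ro
s=sense();R=Ro.from_euler("xyz",s["tcp_rot"]).as_matrix()
g=np.array([float(v) for v in sys.argv[1:4]])
print(s["clock"],"yaw",round(s["tcp_rot"][2],3),"q",s["qpos"].round(3),"eef",s["eef_pos"].round(1),"tool delta",(R.T@(g-s["eef_pos"])).round(1),"F",s["contact_force"].round(1),"T",s["wrist_torque"].round(3),"op",round(s["opening"]*85.4,1),s["grasp_force"])
E
python3 go.py 284 -401.1 56
```

```text
12.65 yaw 2.966 q [-1.033  0.168  1.939  0.     1.032 -2.428] eef [ 252.7 -421.1  216.5] tool delta [-27.   25.5 160.5] F [-0.2 -0.7 -0.8] T [ 0.017  0.012 -0.071] op 41.8 0.0
```

Call:
{"name": "step_arm", "arguments": {"motion": [{"claw": 32, "delta_pos": [-27, 25.5, 0], "turn": 0}, {"claw": 32, "delta_pos": [0, 0, 35], "turn": 0}, {"claw": 32, "delta_pos": [0, 0, 35], "turn": 0}, {"claw": 32, "delta_pos": [0, 0, 35], "turn": 0}, {"claw": 32, "delta_pos": [0, 0, 30], "turn": 0}, {"claw": 32, "delta_pos": [0, 0, 10], "turn": 0}, {"claw": 32, "delta_pos": [0, 0, 5], "turn": 0}, {"claw": 32, "delta_pos": [0, 0, 0], "turn": 0}]}}

```text
clock: 13.32
eef_pos: [284.1, -400.6, 65.4]
tcp_rot: [-3.141, 0.0, 2.96]
contact_force: [0.0, 0.3, 0.7]
opening: 0.374
grasp_force: 0.0
```

Call:
{"name": "step_arm", "arguments": {"motion": [{"claw": 32, "delta_pos": [0, 0, 2], "turn": 0}, {"claw": 32, "delta_pos": [0, 0, 2], "turn": 0}, {"claw": 32, "delta_pos": [0, 0, 2], "turn": 0}, {"claw": 32, "delta_pos": [0, 0, 0], "turn": 0}]}}

```text
clock: 13.65
eef_pos: [284.3, -400.4, 59.5]
tcp_rot: [-3.141, 0.001, 2.961]
contact_force: [0.7, 0.0, 0.1]
opening: 0.376
grasp_force: 0.0
```

```bash
python3 go.py 284 -401.1 56
```

```text
13.65 yaw 2.961 q [-0.956  0.408  2.054  0.     0.678 -2.346] eef [ 284.3 -400.4   59.5] tool delta [ 0.2 -0.7  3.5] F [0.7 0.  0.1] T [-0.023 -0.041 -0.008] op 32.1 0.0
```

Call:
{"name": "step_arm", "arguments": {"motion": [{"claw": 32, "delta_pos": [0, 0, 1.5], "turn": 0}, {"claw": 32, "delta_pos": [0, 0, 1.5], "turn": 0}, {"claw": 32, "delta_pos": [0, 0, 0], "turn": 0}]}}

```text
clock: 13.9
eef_pos: [284.0, -399.9, 55.8]
tcp_rot: [3.142, -0.0, 2.961]
contact_force: [-0.7, 1.2, -0.6]
opening: 0.378
grasp_force: 0.0
```

Call:
{"name": "step_arm", "arguments": {"motion": [{"claw": 32, "delta_pos": [0, 0, 1.5], "turn": 0}, {"claw": 32, "delta_pos": [0, 0, 1.5], "turn": 0}, {"claw": 32, "delta_pos": [0, 0, 0], "turn": 0}]}}

```text
clock: 14.15
eef_pos: [284.0, -399.8, 52.6]
tcp_rot: [3.141, -0.0, 2.961]
contact_force: [-1.0, 0.2, -1.0]
opening: 0.379
grasp_force: 0.0
```

Call:
{"name": "step_arm", "arguments": {"force": 25, "motion": [{"claw": 24, "delta_pos": [0, -1.2, -0.5], "turn": 0}, {"claw": 15, "delta_pos": [0, 0, 0], "turn": 0}, {"claw": 15, "delta_pos": [0, 0, 0], "turn": 0}, {"claw": 15, "delta_pos": [0, 0, 0], "turn": 0}]}}

```text
clock: 14.48
eef_pos: [284.0, -398.5, 53.1]
tcp_rot: [3.137, -0.001, 2.96]
contact_force: [7.2, 12.4, 6.8]
opening: 0.291
grasp_force: 24.2
```

```bash
python3 go.py 284 -401.1 52
```

```text
14.4833 yaw 2.96 q [-0.956  0.42   2.056  0.004  0.67  -2.348] eef [ 284.  -398.5   53.1] tool delta [-0.5 -2.5  1.1] F [ 7.2 12.4  6.8] T [ 2.414 -1.383  0.099] op 24.8 24.16930300507829
```

Gripped at 24.8 mm, where about 23 mm is expected for the tilted head. I'll relieve the 12 N side load and turn clockwise through the safe first part, since it can't bite before 0.6 rad.

Call:
{"name": "step_arm", "arguments": {"force": 40, "motion": [{"claw": 10, "delta_pos": [-0.4, 1.6, -0.5], "turn": 0.05}, {"claw": 10, "delta_pos": [0, 0, 0], "turn": 0.05}, {"claw": 10, "delta_pos": [0, 0, 0], "turn": 0.08}, {"claw": 10, "delta_pos": [0, 0, 0], "turn": 0.08}, {"claw": 10, "delta_pos": [0, 0, 0], "turn": 0.08}, {"claw": 10, "delta_pos": [0, 0, 0], "turn": 0.06}, {"claw": 10, "delta_pos": [0, 0, 0], "turn": 0}]}}

```text
clock: 15.07
eef_pos: [281.8, -395.0, 52.9]
tcp_rot: [3.137, -0.01, 2.559]
contact_force: [-4.2, 11.7, 9.9]
opening: 0.269
grasp_force: 69.6
```

```bash
python3 go.py 284 -399 52
```

```text
15.0667 yaw 2.559 q [-0.954  0.418  2.06   0.     0.674 -1.943] eef [ 281.8 -395.    52.9] tool delta [-4.  -2.1  0.8] F [-4.2 11.7  9.9] T [3.335 0.492 1.322] op 23.0 69.64935670082923
```

A free moment of about 1.7 N m with a sideways drift this early means a fingertip is jamming on the sloping boss, not the plug biting. I'll release, raise 5 mm, re-centre and grip again.

Call:
{"name": "step_arm", "arguments": {"force": 25, "motion": [{"claw": 34, "delta_pos": [0, 0, 0], "turn": 0}, {"claw": 34, "delta_pos": [0, 0, -5], "turn": 0}, {"claw": 34, "delta_pos": [0, 0, 0], "turn": 0}]}}

```text
clock: 15.32
eef_pos: [284.9, -400.2, 59.5]
tcp_rot: [-3.141, 0.001, 2.561]
contact_force: [0.5, -0.7, 0.3]
opening: 0.395
grasp_force: 0.0
```

```bash
python3 go.py 284 -400.5 57.5
```

```text
15.3167 yaw 2.561 q [-0.955  0.408  2.053  0.     0.679 -1.945] eef [ 284.9 -400.2   59.5] tool delta [ 0.6 -0.8  2. ] F [ 0.5 -0.7  0.3] T [-0.017 -0.016  0.002] op 33.7 0.0
```

Call:
{"name": "step_arm", "arguments": {"force": 25, "motion": [{"claw": 26, "delta_pos": [0.4, -0.7, 1.5], "turn": 0}, {"claw": 12, "delta_pos": [0, 0, 0], "turn": 0}, {"claw": 12, "delta_pos": [0, 0, 0], "turn": 0}, {"claw": 12, "delta_pos": [0, 0, 0], "turn": 0}]}}

```text
clock: 15.65
eef_pos: [283.9, -401.5, 58.3]
tcp_rot: [-3.14, 0.002, 2.561]
contact_force: [-5.8, -2.0, 11.7]
opening: 0.257
grasp_force: 29.7
```

```bash
python3 go.py 284 -400.5 57.5
```

```text
15.65 yaw 2.561 q [-9.580e-01  4.110e-01  2.054e+00 -2.000e-03  6.750e-01 -1.947e+00] eef [ 283.9 -401.5   58.3] tool delta [0.5 0.9 0.8] F [-5.8 -2.  11.7] T [-0.328  0.858  0.118] op 22.0 29.68880113447085
```

The grip is now clean: 22 mm, centred on the measured axis, torque near zero. I'm turning in 0.2 rad stages and watching the torque; even an immediate bite stays under the forced limit.

Call:
{"name": "step_arm", "arguments": {"force": 60, "motion": [{"claw": 8, "delta_pos": [0, 0, 0], "turn": 0}, {"claw": 8, "delta_pos": [0, 0, 0], "turn": 0.05}, {"claw": 8, "delta_pos": [0, 0, 0], "turn": 0.05}, {"claw": 8, "delta_pos": [0, 0, 0], "turn": 0.05}, {"claw": 8, "delta_pos": [0, 0, 0], "turn": 0.05}, {"claw": 8, "delta_pos": [0, 0, 0], "turn": 0}]}}

```text
clock: 16.15
eef_pos: [283.8, -400.7, 58.6]
tcp_rot: [-3.141, 0.001, 2.359]
contact_force: [-5.6, 1.5, 18.8]
opening: 0.232
grasp_force: 78.8
```

```bash
python3 go.py 284 -401 57.5
```

```text
16.15 yaw 2.359 q [-9.570e-01  4.100e-01  2.054e+00 -1.000e-03  6.770e-01 -1.745e+00] eef [ 283.8 -400.7   58.6] tool delta [-0.3 -0.1  1.1] F [-5.6  1.5 18.8] T [1.152 0.297 0.579] op 19.8 78.76685775148871
```

Call:
{"name": "step_arm", "arguments": {"motion": [{"claw": 8, "delta_pos": [0, 0, 0], "turn": 0.05}, {"claw": 8, "delta_pos": [0, 0, 0], "turn": 0.05}, {"claw": 8, "delta_pos": [0, 0, 0], "turn": 0.05}, {"claw": 8, "delta_pos": [0, 0, 0], "turn": 0.05}, {"claw": 8, "delta_pos": [0, 0, 0], "turn": 0}]}}

```text
clock: 16.57
eef_pos: [283.2, -400.9, 59.0]
tcp_rot: [-3.14, 0.001, 2.159]
contact_force: [-11.4, 1.5, 26.5]
opening: 0.239
grasp_force: 95.9
```

```bash
cat >> go.py <<'E'
m=s["wrist_torque"]-np.cross([0,0,-.2],s["contact_force"]);print("free moment",m.round(2),"about plug axis",(m@[-.5,0,.866]).round(2))
E
python3 go.py 284 -401 57.5
```

```text
16.5667 yaw 2.159 q [-9.580e-01  4.090e-01  2.054e+00 -2.000e-03  6.780e-01 -1.544e+00] eef [ 283.2 -400.9   59. ] tool delta [-0.5  0.6  1.5] F [-11.4   1.5  26.5] T [0.415 1.8   0.092] op 20.4 95.94881855417043
free moment [ 0.11 -0.48  0.09] about plug axis 0.02
```

Call:
{"name": "step_arm", "arguments": {"force": 50, "motion": [{"claw": 8, "delta_pos": [0, 0, 0.5], "turn": 0.05}, {"claw": 8, "delta_pos": [0, 0, 0], "turn": 0.05}, {"claw": 8, "delta_pos": [0, 0, 0], "turn": 0.05}, {"claw": 8, "delta_pos": [0, 0, 0], "turn": 0.05}, {"claw": 8, "delta_pos": [0, 0, 0], "turn": 0}]}}

```text
clock: 16.98
eef_pos: [283.1, -400.4, 58.9]
tcp_rot: [-3.141, -0.0, 1.959]
contact_force: [-11.8, 6.6, 35.4]
opening: 0.235
grasp_force: 109.1
```

```bash
python3 go.py 284 -401 57.5
```

```text
16.9833 yaw 1.959 q [-9.580e-01  4.090e-01  2.054e+00 -2.000e-03  6.780e-01 -1.344e+00] eef [ 283.1 -400.4   58.9] tool delta [-0.9  0.6  1.4] F [-11.8   6.6  35.4] T [1.417 1.566 0.479] op 20.1 109.13557598367333
free moment [ 0.09 -0.79  0.48] about plug axis 0.37
```

Call:
{"name": "step_arm", "arguments": {"motion": [{"claw": 8, "delta_pos": [0, 0, 0.5], "turn": 0.05}, {"claw": 8, "delta_pos": [0, 0, 0.5], "turn": 0.05}, {"claw": 8, "delta_pos": [0, 0, 0], "turn": 0}]}}

```text
clock: 17.23
eef_pos: [283.4, -400.4, 58.7]
tcp_rot: [-3.141, 0.0, 1.859]
contact_force: [-13.4, 8.7, 49.1]
opening: 0.236
grasp_force: 118.9
```

```bash
python3 go.py 284 -401 57.5
```

```text
17.2333 yaw 1.859 q [-9.570e-01  4.090e-01  2.054e+00 -1.000e-03  6.780e-01 -1.245e+00] eef [ 283.4 -400.4   58.7] tool delta [-0.7  0.5  1.2] F [-13.4   8.7  49.1] T [2.18  1.389 0.601] op 20.1 118.87636135448702
free moment [ 0.43 -1.29  0.6 ] about plug axis 0.31
```

Wedging from the head's tilt clouds the torque reading: Fz is 49 N and grip about 119 N. I'll release, lift, and turn back to take the other pair of flats, which lie much squarer to the vertical fingers. I'll look once from there.

Call:
{"name": "step_arm", "arguments": {"force": 40, "motion": [{"claw": 40, "delta_pos": [0, 0, -1], "turn": 0}, {"claw": 40, "delta_pos": [0, 0, 0], "turn": 0}, {"claw": 50, "delta_pos": [0, 0, -30], "turn": 0}, {"claw": 50, "delta_pos": [0, 0, -35], "turn": -0.12}, {"claw": 50, "delta_pos": [0, 0, -35], "turn": -0.12}, {"claw": 50, "delta_pos": [0, 0, 0], "turn": -0.12}, {"claw": 50, "delta_pos": [0, 0, 0], "turn": -0.12}, {"claw": 50, "delta_pos": [0, 0, 0], "turn": -0.12}]}}

```text
clock: 17.9
eef_pos: [284.3, -400.8, 157.9]
tcp_rot: [-3.141, 0.003, 2.467]
contact_force: [0.1, 0.2, 0.7]
opening: 0.586
grasp_force: 0.0
```

Call:
{"name": "step_arm", "arguments": {"motion": [{"claw": 50, "delta_pos": [0, 0, 0], "turn": -0.12}, {"claw": 50, "delta_pos": [0, 0, 0], "turn": -0.12}, {"claw": 50, "delta_pos": [0, 0, 0], "turn": -0.12}, {"claw": 50, "delta_pos": [0, 0, 0], "turn": -0.12}, {"claw": 50, "delta_pos": [0, 0, 0], "turn": -0.12}, {"claw": 50, "delta_pos": [0, 0, 0], "turn": -0.12}, {"claw": 50, "delta_pos": [0, 0, 0], "turn": 0}]}}

```text
clock: 18.48
eef_pos: [284.0, -400.3, 157.0]
tcp_rot: [-3.141, 0.0, -3.097]
contact_force: [0.1, -0.5, 0.1]
opening: 0.584
grasp_force: 0.0
```

```bash
python3 go.py 284 -401 57.5
python3 - <<'E'
from rig import *
from h import *
import fitplug as fp
import cv2
w=grab_frame("wrist");b=grab_frame("scene");pickle.dump({"wrist":w,"scene":b},open("f8.pkl","wb"))
c=proj(w,np.array([[281,-401.2,56]]))[0].astype(int);print(c)
x0,y0=max(c[0]-40,0),max(c[1]-40,0);print(x0,y0)
C=cv2.resize(w["img"][y0:y0+80,x0:x0+80],(480,480),interpolation=2)
P=[338,-420.2,.0109]
for th in (1.72,1.82,1.92,2.02,2.12):
    Q=W(P,lid(th,[[143,55,1],[143,-55,1],[125,-87.5,1],[96,-61,1]]))
    print(th,(proj(w,Q)*[320/560,240/420]+[480,0]).round().tolist(),(proj(b,Q)-[180,250]).round(1).tolist())
I=np.hstack([C,np.vstack([cv2.resize(w["img"],(320,240)),cv2.resize(b["img"][270:420,220:420],(320,240))])])
cv2.imwrite("pics/k.png",I[:,:,::-1])
E
```

```text
18.4833 yaw -3.097 q [-0.957  0.248  1.993  0.     0.9   -2.572] eef [ 284.  -400.3  157. ] tool delta [ 0.1 -0.6 99.5] F [ 0.1 -0.5  0.1] T [ 0.004 -0.019 -0.016] op 49.9 0.0
free moment [ 0.11  0.   -0.02] about plug axis -0.07
[284 208]
244 168
1.72 [[693.0, 309.0], [519.0, 305.0], [489.0, 271.0], [546.0, 232.0]] [[124.2, 35.7], [151.3, 102.7], [157.3, 128.9], [145.7, 117.2]]
1.82 [[690.0, 317.0], [525.0, 314.0], [495.0, 279.0], [548.0, 238.0]] [[132.3, 33.8], [160.0, 100.1], [164.9, 126.5], [151.3, 115.5]]
1.92 [[686.0, 322.0], [532.0, 318.0], [502.0, 284.0], [551.0, 243.0]] [[140.1, 32.5], [168.3, 97.9], [172.2, 124.4], [156.7, 114.0]]
2.02 [[683.0, 323.0], [539.0, 320.0], [509.0, 287.0], [554.0, 247.0]] [[147.3, 31.5], [175.9, 96.2], [178.9, 122.6], [161.7, 112.8]]
2.12 [[680.0, 322.0], [545.0, 319.0], [516.0, 288.0], [557.0, 249.0]] [[154.0, 31.1], [182.9, 94.9], [185.0, 121.1], [166.3, 111.8]]
```

View pics/k.png

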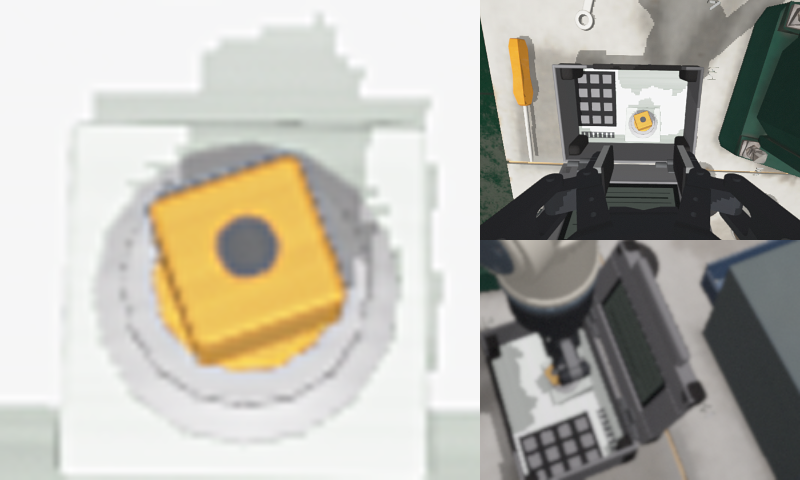

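The view looks almost straight down the plug axis. Head corners in the crop are (295,155), (150,207), (203,345), (343,290), dot (246,246), so it has turned well past a radian. In the scene panel the lid stands open at about the reading angle. I'll put numbers on both.

Run:
```python
from h import *
import fitplug as fp, cv2
d=pickle.load(open("f8.pkl","rb"));w,b=d["wrist"],d["scene"]
m=np.array([[295,155],[150,207],[203,345],[343,290],[246,246]])/6-.4+[244,168]
def pts(q):
    c,s=np.cos(q[3]),np.sin(q[3]);X=c*fp.x+s*fp.y;Y=-s*fp.x+c*fp.y
    # image up=-x, right=+y
    return np.array([q[:3]+10*a*X+10*b_*Y for a,b_ in((-1,1),(-1,-1),(1,-1),(1,1),(0,0))])
r=lambda q:np.r_[(proj(w,pts(q))-m).ravel(),(q[2]-60)/20]
for a0 in (0.3,-0.3):
    s=least_squares(r,[280,-401,60,a0],x_scale=[10,10,10,.1]);print(s.x,s.cost,r(s.x).round(1).tolist())
g=cv2.GaussianBlur(cv2.cvtColor(b["img"],cv2.COLOR_RGB2GRAY),(0,0),.7).astype(float)
P=[338,-420.2,.0109];best=[]
def quad(th,e): return W(P,lid(th,[[28-e,61+e,2],[96+e,61+e,2],[96+e,-61-e,2],[28-e,-61-e,2]]))
for th in np.arange(1.6,2.25,.02):
    for dx in np.arange(-5,5.1,1):
        for dy in np.arange(-5,5.1,1):
            A=[np.zeros(g.shape,np.uint8) for _ in (0,1)]
            for M,e in zip(A,(-2,7)): cv2.fillConvexPoly(M,((proj(b,quad(th,e))+[dx,dy])*16).astype(np.int32),1,8,4)
            ins=A[0]>0; ring=(A[1]>0)&~ins
            best.append((g[ring].mean()-g[ins].mean()-0.7*g[ins].std()-.7*g[ring].std(),round(th,2),dx,dy))
best.sort(reverse=True);print(best[:6])
```

```text
[ 2.84404578e+02 -4.00834485e+02  4.68411922e+01  3.88681400e-01] 0.727942294852237 [-0.6, -0.1, 0.0, -0.4, -0.1, -0.1, 0.4, 0.3, 0.2, 0.3, -0.7]
[ 2.84404580e+02 -4.00834485e+02  4.68411875e+01  3.88681403e-01] 0.7279422948522286 [-0.6, -0.1, 0.0, -0.4, -0.1, -0.1, 0.4, 0.3, 0.2, 0.3, -0.7]
[(np.float64(7.224870705995896), np.float64(1.9), np.float64(1.0), np.float64(-3.0)), (np.float64(7.120289521634696), np.float64(1.88), np.float64(2.0), np.float64(-3.0)), (np.float64(6.437157878921737), np.float64(1.88), np.float64(2.0), np.float64(-4.0)), (np.float64(6.3875209905535595), np.float64(1.9), np.float64(1.0), np.float64(-2.0)), (np.float64(6.376469486916415), np.float64(1.88), np.float64(1.0), np.float64(-3.0)), (np.float64(6.1616880086409545), np.float64(1.88), np.float64(1.0), np.float64(-4.0))]
```

Lid fits at about 1.89 rad, inside the tolerance. The plug's second flats are at +0.39 rad, so it has turned about 0.97 rad. Its height is uncertain (47 vs 60), so I'll combine all the views.

Run:
```python
from h import *
import fitplug as fp
d8,d7,d6=[pickle.load(open(f"f{i}.pkl","rb")) for i in (8,7,6)]
m=np.array([[295,155],[150,207],[203,345],[343,290],[246,246]])/6-.4+[244,168]
w=np.array([[185,180],[360,210],[325,335],[160,315],[258,267]])/8-.4+[235,135]
sc=np.array([[228,247]])/3+[190,270]-.3
def pts(q,a,o):
    c,s=np.cos(a),np.sin(a);X=c*fp.x+s*fp.y;Y=-s*fp.x+c*fp.y
    return np.array([q[:3]+10*i*X+10*j*Y for i,j in o])
o1=((1,1),(1,-1),(-1,-1),(-1,1),(0,0));o2=((-1,1),(-1,-1),(1,-1),(1,1),(0,0))
def r(q,use=(1,1,1)): return np.r_[use[0]*(proj(d8["wrist"],pts(q,q[3],o2))-m).ravel(),use[1]*(proj(d7["wrist"],pts(q,q[4],o1))-w).ravel(),use[2]*(proj(d6["scene"],q[None,:3])-sc).ravel()]
for u in ((1,1,1),(1,1,0)):
    s=least_squares(r,[280,-401,55,.4,-.2],x_scale=[10,10,10,.1,.1],kwargs=dict(use=u));q=s.x
    print(u,q.round(2),"mid",(q[:3]-8.5*fp.z).round(1),"sd",np.sqrt(np.diag(np.linalg.inv(s.jac.T@s.jac))).round(2),np.abs(s.fun).max().round(2))
```

```text
(1, 1, 1) [ 2.8015e+02 -4.0103e+02  6.0900e+01  3.9000e-01 -2.1000e-01] mid [ 284.4 -401.    53.5] sd [0.28 0.26 1.12 0.03 0.04] 1.39
(1, 1, 0) [ 2.8016e+02 -4.0105e+02  6.0790e+01  3.9000e-01 -2.1000e-01] mid [ 284.4 -401.    53.4] sd [0.29 0.26 1.14 0.03 0.04] 1.35
```

All views agree: head mid (284.4,-401.0,53.5), with the next flats at +0.39 rad. I'm turning to yaw ≈3.49 and descending with the fingertips 4.5 mm below head mid, just above the boss.

Call:
{"name": "step_arm", "arguments": {"motion": [{"claw": 34, "delta_pos": [0, 0, 0], "turn": -0.1}, {"claw": 34, "delta_pos": [0, 0, 0], "turn": -0.1}, {"claw": 34, "delta_pos": [-0.4, -0.6, 0], "turn": -0.1}, {"claw": 34, "delta_pos": [0, 0, 35], "turn": 0}, {"claw": 34, "delta_pos": [0, 0, 35], "turn": 0}, {"claw": 34, "delta_pos": [0, 0, 20], "turn": 0}, {"claw": 34, "delta_pos": [0, 0, 7], "turn": 0}, {"claw": 34, "delta_pos": [0, 0, 0], "turn": 0}]}}

```text
clock: 19.25
eef_pos: [283.7, -399.6, 58.5]
tcp_rot: [3.138, -0.001, -2.805]
contact_force: [0.5, 0.5, 0.4]
opening: 0.4
grasp_force: 0.0
```

```bash
python3 go.py 284.4 -401 57
```

```text
19.25 yaw -2.805 q [-0.957  0.411  2.053  0.     0.681 -2.864] eef [ 283.7 -399.6   58.5] tool delta [-0.2 -1.5  1.4] F [0.5 0.5 0.4] T [0.03  0.008 0.001] op 34.2 0.0
free moment [-0.07  0.12  0.  ] about plug axis 0.04
```

Call:
{"name": "step_arm", "arguments": {"force": 40, "motion": [{"claw": 26, "delta_pos": [-0.2, -0.7, 1], "turn": 0}, {"claw": 19, "delta_pos": [0, 0, 0], "turn": 0}, {"claw": 19, "delta_pos": [0, 0, 0], "turn": 0}, {"claw": 19, "delta_pos": [0, 0, 0], "turn": 0.05}, {"claw": 19, "delta_pos": [0, 0, 0], "turn": 0}]}}

```text
clock: 19.67
eef_pos: [284.8, -400.6, 60.1]
tcp_rot: [3.141, 0.0, -2.856]
contact_force: [-0.9, 4.5, -0.3]
opening: 0.231
grasp_force: 30.3
```

```bash
python3 go.py 284.4 -401 57
```

```text
19.6667 yaw -2.856 q [-9.560e-01  4.080e-01  2.051e+00  1.000e-03  6.820e-01 -2.813e+00] eef [ 284.8 -400.6   60.1] tool delta [ 0.4 -0.3  3.1] F [-0.9  4.5 -0.3] T [0.85  0.141 0.017] op 19.7 30.305014917121298
free moment [-0.06 -0.04  0.02] about plug axis 0.04
```

Call:
{"name": "step_arm", "arguments": {"force": 60, "motion": [{"claw": 14, "delta_pos": [0, 0, 0], "turn": 0}, {"claw": 14, "delta_pos": [0, 0, 0], "turn": 0.05}, {"claw": 14, "delta_pos": [0, 0, 0], "turn": 0.05}, {"claw": 14, "delta_pos": [0, 0, 0], "turn": 0.05}, {"claw": 14, "delta_pos": [0, 0, 0], "turn": 0}]}}

```text
clock: 20.08
eef_pos: [284.6, -400.4, 60.3]
tcp_rot: [3.141, -0.0, -3.005]
contact_force: [-2.2, 7.9, 9.3]
opening: 0.213
grasp_force: 57.0
```

```bash
python3 go.py 284.4 -401 57
```

```text
20.0833 yaw -3.005 q [-9.560e-01  4.080e-01  2.051e+00  1.000e-03  6.830e-01 -2.664e+00] eef [ 284.6 -400.4   60.3] tool delta [ 0.3 -0.5  3.3] F [-2.2  7.9  9.3] T [1.628 0.313 0.161] op 18.2 56.956259842263535
free moment [ 0.04 -0.13  0.16] about plug axis 0.12
```

Call:
{"name": "step_arm", "arguments": {"force": 60, "motion": [{"claw": 26, "delta_pos": [0, 0, 0], "turn": 0}, {"claw": 26, "delta_pos": [0, 0, 2.7], "turn": 0}, {"claw": 14, "delta_pos": [0, 0, 0], "turn": 0}, {"claw": 14, "delta_pos": [0, 0, 0], "turn": 0}, {"claw": 14, "delta_pos": [0, 0, 0], "turn": 0.05}, {"claw": 14, "delta_pos": [0, 0, 0], "turn": 0.05}, {"claw": 14, "delta_pos": [0, 0, 0], "turn": 0}]}}

```text
clock: 20.67
eef_pos: [285.2, -400.8, 57.2]
tcp_rot: [3.141, 0.001, -3.106]
contact_force: [1.2, 7.2, 13.9]
opening: 0.217
grasp_force: 57.8
```

```bash
python3 go.py 284.4 -401 57
```

```text
20.6667 yaw -3.106 q [-9.560e-01  4.140e-01  2.052e+00  1.000e-03  6.760e-01 -2.564e+00] eef [ 285.2 -400.8   57.2] tool delta [ 0.8 -0.2  0.2] F [ 1.2  7.2 13.9] T [ 1.553 -0.198  0.206] op 18.5 57.826904955727514
free moment [0.11 0.04 0.21] about plug axis 0.13
```

Call:
{"name": "step_arm", "arguments": {"motion": [{"claw": 14, "delta_pos": [0, 0, 0], "turn": 0.05}, {"claw": 14, "delta_pos": [0, 0, 0], "turn": 0.05}, {"claw": 14, "delta_pos": [0, 0, 0], "turn": 0.05}, {"claw": 14, "delta_pos": [0, 0, 0], "turn": 0}]}}

```text
clock: 21.0
eef_pos: [285.3, -400.5, 56.9]
tcp_rot: [3.14, 0.0, 3.028]
contact_force: [2.5, 7.0, 11.9]
opening: 0.211
grasp_force: 60.7
```

```bash
python3 go.py 284.4 -401 57
```

```text
21.0 yaw 3.028 q [-9.560e-01  4.140e-01  2.052e+00  2.000e-03  6.760e-01 -2.414e+00] eef [ 285.3 -400.5   56.9] tool delta [ 0.9 -0.6 -0.1] F [ 2.5  7.  11.9] T [ 2.072 -0.711  0.457] op 18.0 60.69477284778259
free moment [ 0.67 -0.21  0.46] about plug axis 0.06
```

Call:
{"name": "step_arm", "arguments": {"motion": [{"claw": 14, "delta_pos": [0, 0, 0], "turn": 0.05}, {"claw": 14, "delta_pos": [0, 0, 0], "turn": 0.05}, {"claw": 14, "delta_pos": [0, 0, 0], "turn": 0.05}, {"claw": 14, "delta_pos": [0, 0, 0], "turn": 0}]}}

```text
clock: 21.33
eef_pos: [285.3, -400.3, 56.9]
tcp_rot: [3.14, -0.0, 2.878]
contact_force: [3.0, 7.4, 9.7]
opening: 0.216
grasp_force: 70.2
```

```bash
python3 go.py 284.4 -401 57
```

```text
21.3333 yaw 2.878 q [-9.550e-01  4.140e-01  2.052e+00  2.000e-03  6.760e-01 -2.265e+00] eef [ 285.3 -400.3   56.9] tool delta [ 0.7 -0.9 -0.1] F [3.  7.4 9.7] T [ 2.551 -0.983  0.779] op 18.4 70.18932612292701
free moment [ 1.08 -0.37  0.78] about plug axis 0.14
```

Call:
{"name": "step_arm", "arguments": {"motion": [{"claw": 26, "delta_pos": [0, 0, 0], "turn": 0}, {"claw": 26, "delta_pos": [0, 0, 0], "turn": 0}, {"claw": 14, "delta_pos": [0, 0, 0], "turn": 0}, {"claw": 14, "delta_pos": [0, 0, 0], "turn": 0}, {"claw": 14, "delta_pos": [0, 0, 0], "turn": 0}]}}

```text
clock: 21.75
eef_pos: [285.0, -401.4, 57.0]
tcp_rot: [-3.141, 0.001, 2.881]
contact_force: [-2.4, 2.6, 13.9]
opening: 0.22
grasp_force: 60.9
```

```bash
python3 go.py 284.4 -401 57
```

```text
21.75 yaw 2.881 q [-0.957  0.414  2.052  0.     0.675 -2.267] eef [ 285.  -401.4   57. ] tool delta [0.7 0.3 0. ] F [-2.4  2.6 13.9] T [0.746 0.182 0.261] op 18.8 60.914977099746466
free moment [ 0.22 -0.3   0.26] about plug axis 0.11
```

Call:
{"name": "step_arm", "arguments": {"motion": [{"claw": 14, "delta_pos": [0, 0, 0], "turn": 0.05}, {"claw": 14, "delta_pos": [0, 0, 0], "turn": 0.05}, {"claw": 14, "delta_pos": [0, 0, 0], "turn": 0}]}}

```text
clock: 22.0
eef_pos: [284.7, -400.9, 57.1]
tcp_rot: [3.141, -0.0, 2.779]
contact_force: [-2.6, 3.6, 16.4]
opening: 0.224
grasp_force: 70.0
```

```bash
python3 go.py 284.4 -401 57
```

```text
22.0 yaw 2.779 q [-0.956  0.414  2.052  0.     0.676 -2.164] eef [ 284.7 -400.9   57.1] tool delta [ 0.3 -0.2  0.1] F [-2.6  3.6 16.4] T [1.413 0.209 0.558] op 19.1 70.0286983139813
free moment [ 0.7  -0.32  0.56] about plug axis 0.14
```

Call:
{"name": "step_arm", "arguments": {"motion": [{"claw": 14, "delta_pos": [0, 0, 0], "turn": 0.05}, {"claw": 14, "delta_pos": [0, 0, 0], "turn": 0.05}, {"claw": 14, "delta_pos": [0, 0, 0], "turn": 0}]}}

```text
clock: 22.25
eef_pos: [284.5, -400.5, 57.1]
tcp_rot: [3.141, -0.001, 2.68]
contact_force: [-3.3, 6.5, 20.2]
opening: 0.224
grasp_force: 81.4
```

```bash
python3 go.py 284.4 -401 57
```

```text
22.25 yaw 2.68 q [-0.956  0.414  2.052 -0.     0.677 -2.065] eef [ 284.5 -400.5   57.1] tool delta [-0.1 -0.5  0.1] F [-3.3  6.5 20.2] T [1.992 0.166 1.322] op 19.1 81.44534719234798
free moment [ 0.69 -0.49  1.32] about plug axis 0.8
```

Call:
{"name": "step_arm", "arguments": {"motion": [{"claw": 14, "delta_pos": [0, 0, 0], "turn": 0.05}, {"claw": 14, "delta_pos": [0, 0, 0], "turn": 0.05}, {"claw": 14, "delta_pos": [0, 0, 0], "turn": 0}]}}

```text
clock: 22.5
eef_pos: [284.5, -400.2, 57.3]
tcp_rot: [3.141, -0.002, 2.581]
contact_force: [-3.5, 7.2, 24.7]
opening: 0.225
grasp_force: 95.3
```

```bash
python3 go.py 284.4 -401 57
```

```text
22.5 yaw 2.581 q [-0.956  0.413  2.053  0.     0.678 -1.966] eef [ 284.5 -400.2   57.3] tool delta [-0.3 -0.7  0.3] F [-3.5  7.2 24.7] T [ 2.492 -0.102  1.639] op 19.2 95.30129699036479
free moment [ 1.05 -0.8   1.64] about plug axis 0.89
```

The axis torque jumped from 0.14 to 0.80 and then 0.89 N m with no change in opening. That is a clear bite of about 0.1–0.2 rad: snug, and well short of forced. Releasing and lifting straight up.

Call:
{"name": "step_arm", "arguments": {"motion": [{"claw": 34, "delta_pos": [0, 0, 0], "turn": 0}, {"claw": 36, "delta_pos": [0, 0, 0], "turn": 0}, {"claw": 36, "delta_pos": [0, 0, -10], "turn": 0}, {"claw": 36, "delta_pos": [0, 0, -35], "turn": 0}, {"claw": 36, "delta_pos": [0, 0, -40], "turn": 0}, {"claw": 36, "delta_pos": [0, 0, -40], "turn": 0}, {"claw": 36, "delta_pos": [0, 0, -40], "turn": 0}, {"claw": 36, "delta_pos": [0, 0, 0], "turn": 0}]}}

```text
clock: 23.17
eef_pos: [287.3, -404.4, 229.1]
tcp_rot: [-3.137, 0.011, 2.581]
contact_force: [1.7, -1.2, 0.6]
opening: 0.423
grasp_force: 0.0
```

```bash
python3 go.py 284.4 -401 57
python3 - <<'E'
from rig import *
from h import *
import fitplug as fp, cv2
w,b=grab_frame("wrist"),grab_frame("scene")
# plug yaw: best top-face square outline by brass mask IoU
l,st,c=fp.mask(w);u=proj(w,np.array([[282,-401,57.]]))[0];ok=[i for i in range(1,len(st)) if st[i,4]>100]
i=min(ok,key=lambda i:np.hypot(*(c[i]-u)));h=cv2.morphologyEx((l==i).astype(np.uint8),cv2.MORPH_CLOSE,np.ones((9,9)))
print(c[i],u,st[i])
def cost(a):
    r=np.zeros(h.shape,np.uint8);cv2.fillConvexPoly(r,cv2.convexHull((proj(w,fp.head([280.2,-401,60.9,a]))*16).astype(np.int32)),1,8,4);return int((r!=h).sum())
print(sorted((cost(a),round(a,2)) for a in np.arange(-.78,.79,.03))[:5])
g=cv2.GaussianBlur(cv2.cvtColor(b["img"],cv2.COLOR_RGB2GRAY),(0,0),.7).astype(float);P=[338,-420.2,.0109];best=[]
for th in np.arange(1.7,2.15,.02):
    A=[np.zeros(g.shape,np.uint8) for _ in (0,1)]
    for M,e in zip(A,(-2,7)): cv2.fillConvexPoly(M,((proj(b,W(P,lid(th,[[28-e,61+e,2],[96+e,61+e,2],[96+e,-61-e,2],[28-e,-61-e,2]])))+[1,-3])*16).astype(np.int32),1,8,4)
    I=A[0]>0;Rg=(A[1]>0)&~I;best.append((round(g[Rg].mean()-g[I].mean()-.7*g[I].std()-.7*g[Rg].std(),2),round(th,2)))
print(sorted(best)[::-1][:3])
E
```

```text
23.1667 yaw 2.581 q [-0.956  0.157  1.922  0.     1.051 -1.967] eef [ 287.3 -404.4  229.1] tool delta [  6.2   2.1 172. ] F [ 1.7 -1.2  0.6] T [-0.034 -0.022  0.002] op 36.1 0.0
free moment [0.2  0.32 0.  ] about plug axis -0.1
[288.23046875 184.49804688] [285.95750568 182.60337798] [276 172  26  26 512]
[(90, np.float64(-0.6)), (98, np.float64(-0.69)), (98, np.float64(-0.63)), (100, np.float64(-0.66)), (101, np.float64(-0.57))]
[(np.float64(7.22), np.float64(1.9)), (np.float64(6.31), np.float64(1.88)), (np.float64(6.02), np.float64(1.92))]
```

The plug followed the tool (now about -0.55 rad), the lid is at 1.90 rad, and the robot is clear of everything.

```bash
python3 -c "
from rig import *
print(sign_off())"
```

```text
the job is handed in; nothing more can be done
None
```

I handed the job in at about 23 s; sign-off returned no verdict. My last measurements put the lid at about 1.90 rad (109°) and the plug snug at an estimated 0.1–0.2 rad of bite (0.89 N m at the axis), with the robot clear and nothing else on the bench touched.

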